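# Put turned curtain-pole stock away: rings along the cranked rod, finials in the bores

## Robot

A 6-joint arm with a two-finger parallel gripper is mounted at the origin on a cart in front of the work surface, level with it; the furniture and walls round the work are solid. World frame = base frame: x ahead of the robot, y to its left, z up, the work surface at z = 0. Lengths are in m, angles in rad, forces in N, time in s.
With the tool pointing down it reaches from about 0.225 to 0.875 m from the base axis. Payload 3.4 kg.
Tool frame: the origin (TCP) lies at the very end of the fingers, on their centre line; the grasp point (between the pads) lies 19 mm behind it; z points along the fingers, y is the line along which they close (so a half turn about z gives the same grasp; the last joint's range is limited). The gripper opens to 85 mm and grips with 20 to 120 N. Pads are 22 mm wide; open, the fingers measure 114 mm over their backs; the gripper's body (76 mm by 85 mm) begins 54 mm behind the grasp point. The pads swing forward as they close: fully open they stand 13 mm farther back than shut.
Start: joints at [-0.121, 0.276, 1.505, -0, 1.361, -0.121], TCP at [0.575, -0, 0.203] pointing down, gripper open.
Joint ranges: [-2.89, 2.89], [-0.75, 2.08], [0.22, 2.7], [-1.18, 4.32], [0.11, 2.71], [-2.7, 2.7]. Speed limits (rad/s): [2.57, 2.57, 3.14, 3.14, 3.14, 3.14].

## Interface

Orientations are given as a unit quaternion [w, x, y, z].
In Python, from rig import get_state, optics, sign_off gives the robot as it stands.
- The arm moves only by the tool send_rows, never from a script. Its argument "increments" is a list of rows, each an object with "gripper": the gripper's target within -1 to 1 (shut at 1, half-way at 0, fully open at -1); "linear": the shift along the world's x, y, z in m, a list of three; "delta_rot": the turn, a rotation vector about the world's x, y, z in rad, a list of three. In form: [{"gripper": gripper, "linear": [dx, dy, dz], "delta_rot": [rx, ry, rz]}, ...]. A call has 1 to 8 rows; each row is the pose to reach, as a shift and turn from the pose commanded when the call began; what a row does not reach only later rows make up. A row lasts 1/10 s, in which the tool goes at most 50 mm and 8.59 degrees, less where a joint would pass 70% of its speed; a pose out of reach is approached as far as the arm can. A call with a gripper value outside its range is refused whole. The fingers move at their own pace and stop on an object; "newtons" is the grip in N (left out, the last holds). Time passes only in rows, so rows that repeat a pose let the fingers close. It gives the time, the measured TCP pose, the force, the opening and the grip force at its end, in the units of the state.
- get_state(): the state, without advancing time (a new reading comes with each control period).
- optics.get_image(name): name is "scene" or "side" or "wrist"; returns a dict with "pixels" (384x512x3 uint8, blue, green, red), "K" (3x3 intrinsics, pixels), "rvec" (rotation vector, rad) and "tvec" (3), from world to camera coordinates, as OpenCV has them; the wrist camera has in their place "T_tool_cam" (4x4, takes a point from camera to tool coordinates, whose origin is the TCP and whose axes are the flange's). Camera axes: x right, y down, z forward; pixel columns grow to the right and rows downward; lengths in m; the calibration is good to about 2 mm. A picture is of the moment at which its call begins: read the wrist's pose just before it. There is no depth.
- sign_off(): hands the job in; it is judged then, once.
The state is a dict: "clock": time; "qpos": joint angles; "qd": joint speeds; "effort": joint torques, N m; "position": TCP position; "ee_rot": TCP orientation; "contact_force": force on the tool from outside, world axes, zero at the start; "moment": the same for the moment, N m; "width": finger opening in m; "gripper_force": force on a finger pad.
Only numpy, scipy, OpenCV 4.12 (cv2) and the standard library are available. Lean on these libraries where they do the work, as an engineer would, in place of code of your own. Each camera call takes 0.05 s, during which the arm holds its last target. There are 200 camera calls.

## Task

Put the freshly turned curtain-pole fittings away on their holders. Thread every wooden ring over the upturned end of the cranked steel rod and slide it round the bends, all the way along until it hangs at the stop on the post (each further ring right up against the one before), and stand every finial upright with its spigot pushed fully home in a bore of the block, any bore you like. Let go of everything and leave the wax tin, the stain jar and the try square where they are.

Things in the scene. Friction and masses are not known exactly. Their poses are not given: they have to be found in the camera images.
- rod_stand: Fixed wooden stand: foot board 200 x 150 x 20 mm, a post at its +x end (top 154 mm above the bench) and an 8 mm steel rod, level, its axis 125 mm up: from the post along the stand's -x (leg A), a level 90 deg bend, along -y (leg B), a bend straight up, and a free round end, the only place where rings go on or off. Bend radius 18 mm. Origin on the bench under the foot; z up. Place and yaw vary.
- rod_stop (a point): The stop: the front face of a 22 mm steel washer on the post, at the rod's axis (125 mm above the bench). Its axes are the stand's: x points into the post, so a ring on leg A has negative x. The post behind it is 74 mm wide and rises 29 mm above the rod's axis.
- rod_corner (a point): Where the axes of leg A and leg B would cross (the sharp corner; the real bend cuts inside it with an 18 mm radius), 130 mm from rod_stop.
- rod_upturn (a point): Where the axes of leg B and the upturned end would cross, 110 mm from rod_corner, 125 mm above the bench.
- rod_end (a point): Top of the free upturned end, 43 mm straight above rod_upturn, 168 mm above the bench.
- ring_a: Turned dark wooden curtain ring, round section 11 mm, inner diameter 49 mm, outer 71 mm, about 20 g. Origin at the ring's centre; z is its axis. Starts flat on the bench (centre 5.5 mm up). Hanging on the rod its centre is about 20 mm below the rod's axis, its top 15 mm above it; it swings and turns freely there.
- ring_b: A ring like ring_a.
- ring_c: A ring like ring_a; two or three of the three are there.
- finial_a: Turned dark wooden finial, 71 mm tall, about 45 g: a spigot 20 mm in diameter and 22 mm long under a shoulder, then a head 38 mm in diameter with straight sides from 36 to 58 mm above the foot, and a domed top. Origin at the centre of the spigot's foot, z up through the head. Starts standing on its spigot on the bench and topples if knocked.
- finial_b: A finial like finial_a.
- finial_c: A finial like finial_a; two or three of the three are there.
- bore_block: Fixed wooden block 250 x 66 x 34 mm with four blind bores in a row along its x, 62 mm apart. Origin at the centre of its underside.
- bore_block_hole0 (a point): Centre of the mouth of bore 0, 34 mm above the bench: bore diameter 22 mm, 25 mm deep, mouth chamfered by 2 mm. A finial is home when its shoulder rests on the block, its foot then 22 mm below this point.
- bore_block_hole1 (a point): Centre of the mouth of bore 1, 34 mm above the bench: bore diameter 22 mm, 25 mm deep, mouth chamfered by 2 mm. A finial is home when its shoulder rests on the block, its foot then 22 mm below this point.
- bore_block_hole2 (a point): Centre of the mouth of bore 2, 34 mm above the bench: bore diameter 22 mm, 25 mm deep, mouth chamfered by 2 mm. A finial is home when its shoulder rests on the block, its foot then 22 mm below this point.
- bore_block_hole3 (a point): Centre of the mouth of bore 3, 34 mm above the bench: bore diameter 22 mm, 25 mm deep, mouth chamfered by 2 mm. A finial is home when its shoulder rests on the block, its foot then 22 mm below this point.
- wax_tin: Round green tin of bench wax, 67 mm across, 27 mm tall; a bystander. Origin under its centre.
- stain_jar: Small round jar of stain with a grey lid, 55 mm across, 34 mm tall; a bystander. Origin under its centre.
- try_square: Wooden-stocked try square lying on the bench, 115 x 159 mm, 38 mm tall at the stock; a bystander. Origin under the centre of its outline.
Things that resemble listed ones, but are neither listed nor needed, are in the scene too. What is shaped like the finial_a but purple or turquoise is not meant.

How it is judged:
At the end, for the whole second after the job is handed in: Every ring that is there hangs on leg A of the rod with its centre within 42 mm of the stop face, at rest and let go; every finial that is there stands upright (within 5 deg) in one of the bores, centred within 5 mm, its foot at least 18 mm below the bore's mouth (x of ring_a in the frame of rod_stop between -0.042 and 0.004 m and y of ring_a in the frame of rod_stop between -0.022 and 0.022 m and z of ring_a in the frame of rod_stop between -0.03 and -0.012 m and angle between ring_a's own z axis and vertical between 1.1 and 2.04 rad and linear speed of each of ring_a, ring_b, ring_c, finial_a, finial_b, finial_c below 0.03 m/s and x of ring_b in the frame of rod_stop between -0.042 and 0.004 m and y of ring_b in the frame of rod_stop between -0.022 and 0.022 m and z of ring_b in the frame of rod_stop between -0.03 and -0.012 m and angle between ring_b's own z axis and vertical between 1.1 and 2.04 rad and x of ring_c in the frame of rod_stop between -0.042 and 0.004 m and y of ring_c in the frame of rod_stop between -0.022 and 0.022 m and z of ring_c in the frame of rod_stop between -0.03 and -0.012 m and angle between ring_c's own z axis and vertical between 1.1 and 2.04 rad and ((horizontal distance between finial_a and bore_block_hole0 below 0.005 m and z of finial_a in the frame of bore_block_hole0 below -0.018 m) or (horizontal distance between finial_a and bore_block_hole1 below 0.005 m and z of finial_a in the frame of bore_block_hole1 below -0.018 m) or (horizontal distance between finial_a and bore_block_hole2 below 0.005 m and z of finial_a in the frame of bore_block_hole2 below -0.018 m) or (horizontal distance between finial_a and bore_block_hole3 below 0.005 m and z of finial_a in the frame of bore_block_hole3 below -0.018 m)) and angle between each of finial_a, finial_b, finial_c's own z axis and vertical below 0.09 rad and ((horizontal distance between finial_b and bore_block_hole0 below 0.005 m and z of finial_b in the frame of bore_block_hole0 below -0.018 m) or (horizontal distance between finial_b and bore_block_hole1 below 0.005 m and z of finial_b in the frame of bore_block_hole1 below -0.018 m) or (horizontal distance between finial_b and bore_block_hole2 below 0.005 m and z of finial_b in the frame of bore_block_hole2 below -0.018 m) or (horizontal distance between finial_b and bore_block_hole3 below 0.005 m and z of finial_b in the frame of bore_block_hole3 below -0.018 m)) and ((horizontal distance between finial_c and bore_block_hole0 below 0.005 m and z of finial_c in the frame of bore_block_hole0 below -0.018 m) or (horizontal distance between finial_c and bore_block_hole1 below 0.005 m and z of finial_c in the frame of bore_block_hole1 below -0.018 m) or (horizontal distance between finial_c and bore_block_hole2 below 0.005 m and z of finial_c in the frame of bore_block_hole2 below -0.018 m) or (horizontal distance between finial_c and bore_block_hole3 below 0.005 m and z of finial_c in the frame of bore_block_hole3 below -0.018 m))); the robot touches nothing.
It fails at once if the wax tin is moved more than 4 cm (distance of wax_tin from where it was at the start of the episode above 0.04 m).
It fails at once if the stain jar is moved more than 4 cm (distance of stain_jar from where it was at the start of the episode above 0.04 m).
It fails at once if the try square is moved more than 4 cm (distance of try_square from where it was at the start of the episode above 0.04 m).
Of ring_a, ring_b, ring_c only 2 to 3 are there at a start; the rules pass over those that are not, and their reading is None.
Of finial_a, finial_b, finial_c only 2 to 3 are there at a start; the rules pass over those that are not, and their reading is None.
At some moment in a run one of ring_a, ring_b, ring_c may be knocked a few centimetres aside while the robot is not near it.
Once in a run the grip may slacken for a moment while it holds something.
It also fails if it takes over 210 s, if anything falls off the work surface, if the arm or the gripper's body presses on something with over 40 N, if the wrist force passes 120 N, or if a joint passes its speed limit or range.

## Working session

There is one attempt and no reset: what is moved stays moved. The work goes in short steps, Python scripts to look and compute and a tool call to move; the robot and the scene stay as the last step left them, time stands still between calls to the robot, and variables do not carry over. Pictures are saved under pics/ and viewed, at most 14 in all, crops included, and the job is handed in when it is done.

Besides the shell and the picture viewer there is one more tool, called after ">>>" as a command line: name --argument value ..., lists and objects as JSON in quotes. send_rows: Moves the arm, as the interface text tells. Its arguments: {"type":"object","properties":{"increments":{"type":"array"},"newtons":{"type":"number"}},"required":["increments"]}

```bash
ls; mkdir -p pics; python3 - <<'E'
from rig import get_state, optics
import cv2,numpy as np
print(get_state())
a=optics.get_image("scene");b=optics.get_image("side");w=optics.get_image("wrist")
for n,i in (("scene",a),("side",b),("wrist",w)):
    cv2.imwrite(f"pics/{n}0.png",i["pixels"])
    print(n,i["K"],i.get("rvec"),i.get("tvec"),i.get("T_tool_cam"))
cv2.imwrite("pics/s0.png",cv2.resize(a["pixels"],(800,600),interpolation=cv2.INTER_CUBIC))
cv2.imwrite("pics/d0.png",cv2.resize(b["pixels"],(800,600),interpolation=cv2.INTER_CUBIC))
E
```

```text
pics
{'clock': 0.0, 'qpos': array([-1.21006536e-01,  2.76582410e-01,  1.50611391e+00, -5.96911861e-06,
        1.36063798e+00, -1.20981233e-01]), 'qd': array([-0.00092291,  0.00137022, -0.00161525, -0.00033271,  0.00217071,
       -0.00045142]), 'effort': array([ 6.20495921e-04, -4.16768074e+01, -2.45808578e+01, -1.52056768e-04,
        1.11346930e-02,  1.69860516e-05]), 'position': array([5.7445226e-01, 5.5145526e-05, 2.0165455e-01]), 'ee_rot': array([-6.83785220e-04,  7.07115017e-01,  7.07098009e-01, -5.39238080e-04]), 'contact_force': array([ 0.09784582, -0.58351611, -1.10966658]), 'moment': array([ 0.02420004,  0.03609301, -0.04798074]), 'gripper_force': 0.0, 'width': 0.08552068363994698}
scene [[410.63991326   0.         261.96306076]
 [  0.         410.63991326 188.36671522]
 [  0.           0.           1.        ]] [ 2.31815286 -0.69988996  0.27824819] [-0.40801472  0.32904435  1.11769027] None
side [[353.51370323   0.         257.20582979]
 [  0.         353.51370323 192.79783713]
 [  0.           0.           1.        ]] [ 0.47905118 -2.70894261  1.15227387] [0.5336288  0.16350501 0.86266893] None
wrist [[274.14649216   0.         257.78496183]
 [  0.         274.14649216 194.40435029]
 [  0.           0.           1.        ]] None None [[ 4.75918620e-04 -9.62131546e-01 -2.72585147e-01  6.73591663e-02]
 [ 9.99999887e-01  4.57327758e-04  1.31735365e-04 -1.22879037e-04]
 [-2.08599648e-06 -2.72585179e-01  9.62131654e-01 -1.72050240e-01]
 [ 0.00000000e+00  0.00000000e+00  0.00000000e+00  1.00000000e+00]]
```

View pics/s0.png

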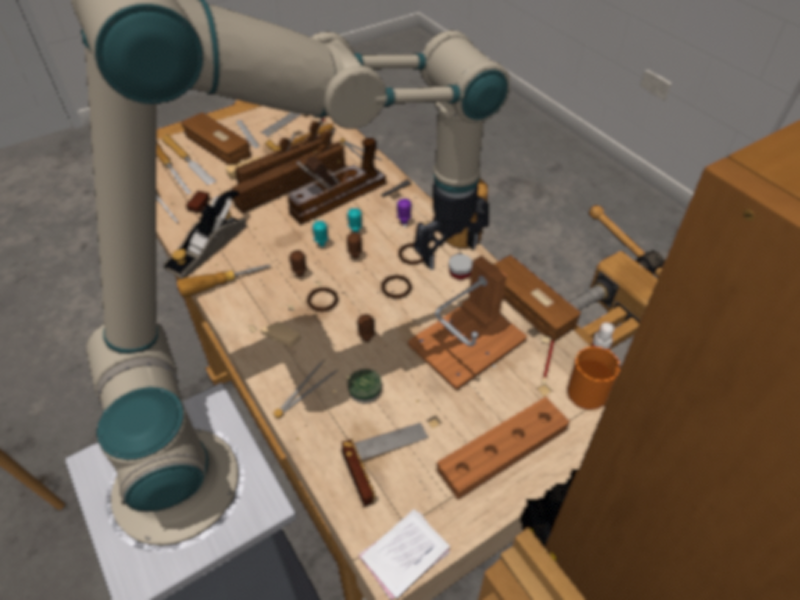

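View pics/d0.png

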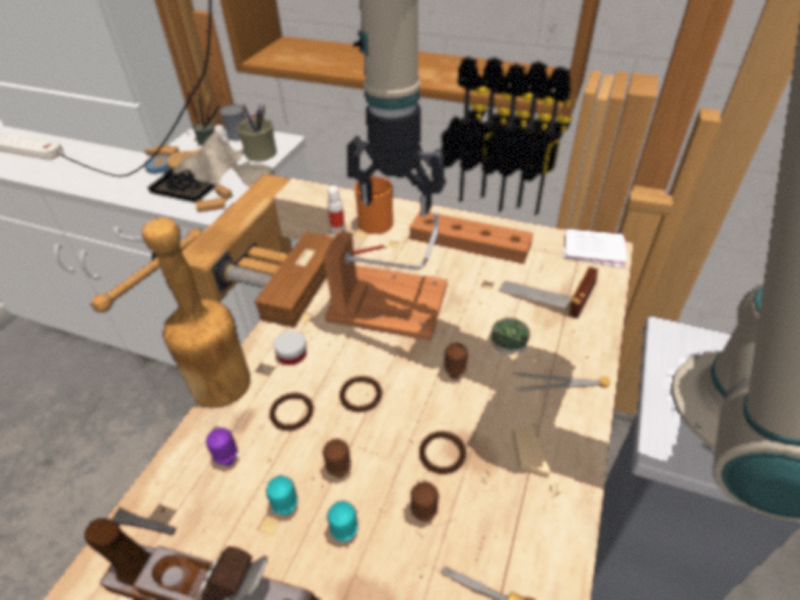

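The scene shows three dark rings at (322,298), (397,286) and (411,252). Three brown finials stand at (366,327), (354,245) and (298,263). The purple and turquoise ones at (404,210), (320,232) and (355,220) are distractors. The stand is around (470,330) and the block around (503,446). The side view shows the same layout.

```bash
cat > h.py <<'E'
from rig import get_state, optics
import cv2,numpy as np
from scipy.spatial.transform import Rotation as R
def cam(n):
    s=get_state(); i=optics.get_image(n); K=i["K"]
    if n=="wrist":
        q=s["ee_rot"]; Rt=R.from_quat([q[1],q[2],q[3],q[0]]).as_matrix(); T=i["T_tool_cam"]
        Rc=Rt@T[:3,:3]; c=Rt@T[:3,3]+s["position"]
    else:
        Rw=cv2.Rodrigues(np.array(i["rvec"],float))[0]; Rc=Rw.T; c=-Rw.T@np.array(i["tvec"]).ravel()
    return i["pixels"],K,Rc,c
def ray(C,uv):
    _,K,Rc,c=C; d=Rc@np.linalg.inv(K)@np.array([uv[0],uv[1],1.]); return c,d/np.linalg.norm(d)
def plane(C,uv,z):
    c,d=ray(C,uv); return c+d*(z-c[2])/d[2]
def proj(C,p):
    _,K,Rc,c=C; v=K@(Rc.T@(np.array(p,float)-c)); return v[:2]/v[2]
def tri(C1,u1,C2,u2):
    c1,d1=ray(C1,u1);c2,d2=ray(C2,u2)
    A=np.stack([d1,-d2],1); t=np.linalg.lstsq(A,c2-c1,rcond=None)[0]
    p,q=c1+d1*t[0],c2+d2*t[1]; return (p+q)/2,np.linalg.norm(p-q)
def blobs(mask,amin):
    cs,h=cv2.findContours(mask.astype(np.uint8),cv2.RETR_EXTERNAL,cv2.CHAIN_APPROX_NONE)
    return [c for c in cs if cv2.contourArea(c)>amin]
E
python3 - <<'E'
from h import *
np.set_printoptions(precision=3,suppress=True)
S=cam("scene");D=cam("side")
k=.64
for n,C,r,f in (("scene",S,[(322,298),(397,286),(411,252)],[(366,327),(354,245),(298,263)]),("side",D,[(361,393),(291,411),(442,452)],[(456,360),(337,457),(424,501)])):
    print(n,C[3]); 
    for p in r: print("ring",plane(C,np.array(p)*k,.0055))
    for p in f: print("fin",plane(C,np.array(p)*k,.035))
for n,C,p in (("scene",S,[(462,467),(490,450),(518,433),(545,408)]),("side",D,[(423,220),(457,226),(486,232),(514,240)])):
    for q in p: print(n,"bore",plane(C,np.array(q)*k,.034))
im=S[0]; cv2.imwrite("pics/c1.png",cv2.resize(im[155:260,250:350],(570,600),interpolation=cv2.INTER_CUBIC))
im=D[0]; cv2.imwrite("pics/c2.png",cv2.resize(im[130:225,195:295],(632,600),interpolation=cv2.INTER_CUBIC))
E
```

```text
scene [ 0.052 -0.647  1.05 ]
ring [0.419 0.238 0.006]
ring [0.576 0.177 0.006]
ring [0.663 0.251 0.006]
fin [0.446 0.093 0.035]
fin [0.549 0.317 0.035]
fin [0.415 0.335 0.035]
side [0.306 0.66  0.725]
ring [0.572 0.182 0.006]
ring [0.661 0.251 0.005]
ring [0.417 0.24  0.005]
fin [0.442 0.089 0.035]
fin [0.548 0.315 0.035]
fin [0.413 0.334 0.035]
scene bore [ 0.423 -0.265  0.034]
scene bore [ 0.483 -0.266  0.034]
scene bore [ 0.546 -0.267  0.034]
scene bore [ 0.622 -0.255  0.034]
side bore [ 0.619 -0.262  0.034]
side bore [ 0.545 -0.265  0.034]
side bore [ 0.482 -0.264  0.034]
side bore [ 0.422 -0.256  0.034]
```

View pics/c1.png

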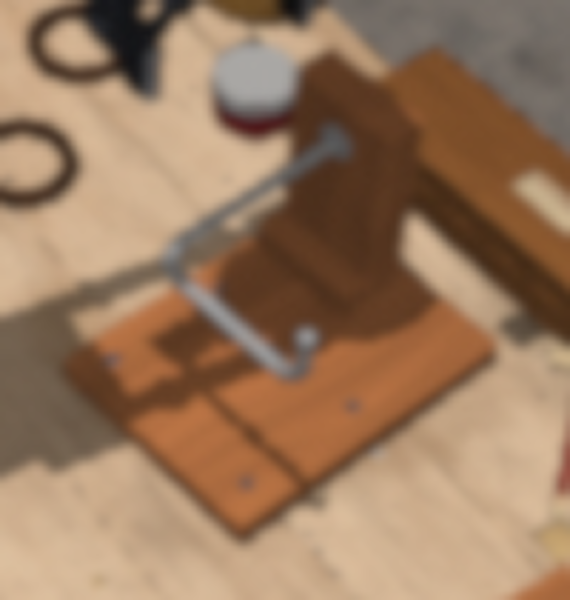

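View pics/c2.png

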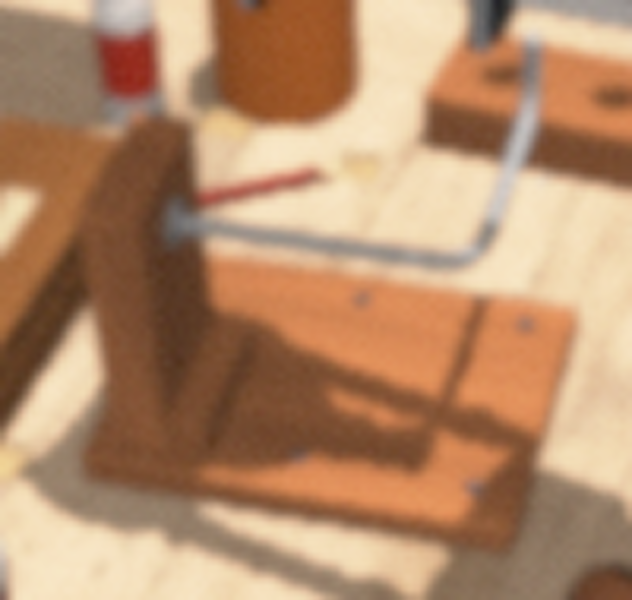

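The crops show the rod. In the scene crop the stop is at (338,145), the corner at (165,262), the upturn at (297,378) and the end at (308,332). In the side crop the stop is at (185,222), the corner at (485,262), and the end at (531,40).

```bash
python3 - <<'E'
from h import *
np.set_printoptions(precision=4,suppress=True)
S=cam("scene");D=cam("side")
s=lambda u:np.array(u)/5.7+[250,155]
d=lambda u:np.array(u)/6.32+[195,130]
for n,a,b,z in (("stop",(338,145),(185,222),.125),("corner",(165,262),(487,262),.125),("upturn",(297,378),(541,125),.125),("end",(308,332),(531,40),.168)):
    print(n,plane(S,s(a),z),plane(D,d(b),z),tri(S,s(a),D,d(b)))
# foot top corners z=.02
for a in ((65,360),(243,528),(493,350)): print("footS",plane(S,s(a),.02))
for a in ((573,310),(510,540),(90,468)): print("footD",plane(D,d(a),.02))
E
```

```text
stop [ 0.6649 -0.0022  0.125 ] [0.6598 0.0053 0.125 ] (array([ 0.6647, -0.0003,  0.1211]), np.float64(0.004637877011800708))
corner [ 0.5378 -0.0187  0.125 ] [ 0.5302 -0.0119  0.125 ] (array([ 0.5353, -0.0174,  0.1219]), np.float64(0.0073533158812713615))
upturn [ 0.5487 -0.1171  0.125 ] [ 0.5379 -0.1088  0.125 ] (array([ 0.5446, -0.1162,  0.1218]), np.float64(0.01025814060750086))
end [ 0.5471 -0.1224  0.168 ] [ 0.5441 -0.1103  0.168 ] (array([ 0.5484, -0.1194,  0.1623]), np.float64(0.0034480569413996727))
footS [0.5047 0.0246 0.02  ]
footS [ 0.5206 -0.1205  0.02  ]
footS [ 0.709  -0.1019  0.02  ]
footD [ 0.5195 -0.1096  0.02  ]
footD [0.5009 0.041  0.02  ]
footD [0.6901 0.0619 0.02  ]
```

>>> send_rows --increments '[{"gripper":-1,"linear":[0,-0.04,0.04],"delta_rot":[0,0,0]},{"gripper":-1,"linear":[0,-0.08,0.08],"delta_rot":[0,0,0]},{"gripper":-1,"linear":[0,-0.12,0.12],"delta_rot":[0,0,0]},{"gripper":-1,"linear":[0,-0.14,0.13],"delta_rot":[0,0,0]},{"gripper":-1,"linear":[0,-0.14,0.13],"delta_rot":[0,0,0]},{"gripper":-1,"linear":[0,-0.14,0.13],"delta_rot":[0,0,0]}]'

```text
clock: 0.95
position: [0.575, -0.1405, 0.3326]
ee_rot: [0.0, 0.708, 0.707, 0.0]
contact_force: [-0.4, 0.5, 0.1]
width: 0.0853
gripper_force: 0.0
```

```bash
python3 - <<'E'
from h import *
W=cam("wrist"); s=get_state(); print(s["position"],s["ee_rot"],s["qd"].max())
cv2.imwrite("pics/w1raw.png",W[0]); cv2.imwrite("pics/w1.png",cv2.resize(W[0],(800,600),interpolation=cv2.INTER_CUBIC))
np.savez("w1.npz",K=W[1],Rc=W[2],c=W[3])
E
```

```text
[ 0.57460333 -0.13946964  0.33172236] [-8.93863676e-04  7.07201704e-01  7.07011278e-01  6.41396627e-05] 0.024745044503197956
```

View pics/w1.png

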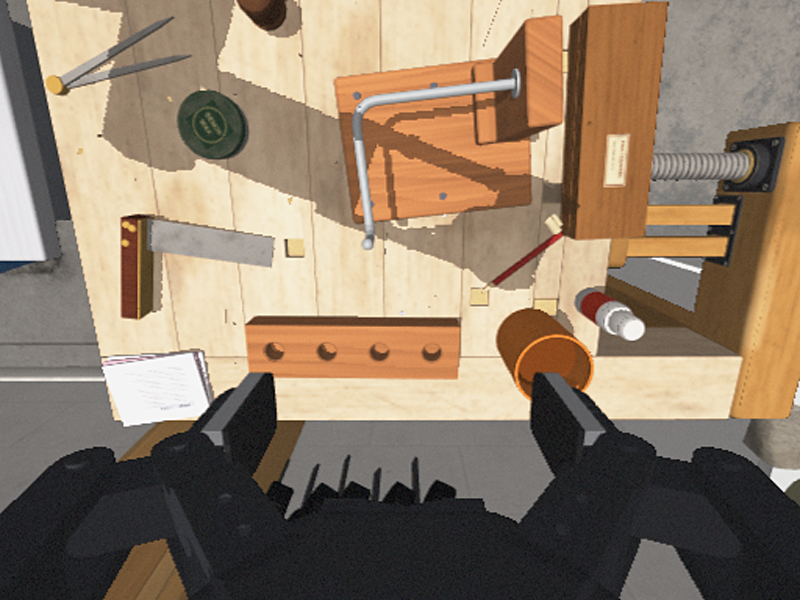

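The wrist view is sharp. The bores are at (275,351), (328,351), (380,351) and (432,351). The washer face is at (512,84), leg A runs from (505,86) to (375,101), leg B from (359,120) to (366,220), and the end top is at (368,242). The orange cup is next to the block's right end.

```bash
python3 - <<'E'
from h import *
np.set_printoptions(precision=4,suppress=True)
d=np.load("w1.npz"); im=cv2.imread("pics/w1raw.png"); C=(im,d["K"],d["Rc"],d["c"])
k=.64
# bores: dark pixels in block region
g=cv2.cvtColor(im,cv2.COLOR_BGR2GRAY)
for u in (275,328,380,432):
    x,y=int(u*k),int(351*k); p=g[y-9:y+10,x-9:x+10]; 
    hsv=cv2.cvtColor(im,cv2.COLOR_BGR2HSV)[y-9:y+10,x-9:x+10]
    m=p<95; ys,xs=np.nonzero(m); c=((xs.min()+xs.max())/2+x-9,(ys.min()+ys.max())/2+y-9)
    print("bore",c,m.sum(),xs.max()-xs.min(),ys.max()-ys.min(),plane(C,c,.034))
P=lambda u,z:plane(C,np.array(u)*k,z)
for n,u,z in (("A0",(505,86),.125),("A1",(375,101.5),.125),("B0",(359.5,125),.125),("B1",(366,215),.125),("stop",(513,84.5),.125),("end",(368,242),.168)): print(n,P(u,z))
for u in ((247,323),(459,323),(459,378),(247,378)): print("blk",P(u,.034))
for u in ((335,77),(356,224),(531,204)): print("foot",P(u,.02))
print("jarcup",P((545,370),.1),P((550,310),.0))
E
```

```text
bore (np.float64(175.0), np.float64(224.5)) 73 10 9 [ 0.4226 -0.2637  0.034 ]
bore (np.float64(208.5), np.float64(225.5)) 66 11 9 [ 0.4842 -0.2657  0.034 ]
bore (np.float64(242.5), np.float64(225.5)) 61 11 9 [ 0.5468 -0.2658  0.034 ]
bore (np.float64(275.5), np.float64(226.5)) 57 11 7 [ 0.6077 -0.2679  0.034 ]
A0 [0.6576 0.0016 0.125 ]
A1 [ 0.5526 -0.0097  0.125 ]
B0 [ 0.5395 -0.0275  0.125 ]
B1 [ 0.5431 -0.1003  0.125 ]
stop [0.6639 0.0027 0.125 ]
end [ 0.5478 -0.118   0.168 ]
blk [ 0.3949 -0.2292  0.034 ]
blk [ 0.6401 -0.2295  0.034 ]
blk [ 0.6425 -0.299   0.034 ]
blk [ 0.3879 -0.2987  0.034 ]
foot [0.506  0.0308 0.02  ]
foot [ 0.5229 -0.1176  0.02  ]
foot [ 0.7167 -0.096   0.02  ]
jarcup [ 0.721  -0.2585  0.1   ] [ 0.7561 -0.2241  0.    ]
```

>>> send_rows --increments '[{"gripper":-1,"linear":[-0.02,0.035,0],"delta_rot":[0,0,0.14]},{"gripper":-1,"linear":[-0.04,0.07,0],"delta_rot":[0,0,0.28]},{"gripper":-1,"linear":[-0.06,0.105,0],"delta_rot":[0,0,0.42]},{"gripper":-1,"linear":[-0.08,0.14,0],"delta_rot":[0,0,0.56]},{"gripper":-1,"linear":[-0.1,0.17,-0.02],"delta_rot":[0,0,0.7]},{"gripper":-1,"linear":[-0.12,0.2,-0.04],"delta_rot":[0,0,0.84]},{"gripper":-1,"linear":[-0.131,0.231,-0.06],"delta_rot":[0,0,0.98]},{"gripper":-1,"linear":[-0.131,0.231,-0.09],"delta_rot":[0,0,1.12]}]'

```text
clock: 1.8
position: [0.4413, 0.0955, 0.2418]
ee_rot: [-0.0, 0.218, 0.976, 0.001]
contact_force: [0.5, -0.2, -0.0]
width: 0.0854
gripper_force: 0.0
```

>>> send_rows --increments '[{"gripper":-1,"linear":[0,0,-0.03],"delta_rot":[0,0,0.14]},{"gripper":-1,"linear":[0,0,-0.06],"delta_rot":[0,0,0.28]},{"gripper":-1,"linear":[0,0,-0.08],"delta_rot":[0,0,0.42]},{"gripper":-1,"linear":[0,0,-0.08],"delta_rot":[0,0,0.4508]},{"gripper":-1,"linear":[0,0,-0.08],"delta_rot":[0,0,0.4508]},{"gripper":-1,"linear":[0,0,-0.08],"delta_rot":[0,0,0.4508]}]'

```text
clock: 2.4
position: [0.4433, 0.0918, 0.1621]
ee_rot: [-0.001, -0.0, 1.0, 0.0]
contact_force: [-0.3, 0.4, 1.0]
width: 0.0859
gripper_force: 0.0
```

```bash
cat >> h.py <<'E'
def tcp():
    s=get_state(); q=s["ee_rot"]; return s["position"],R.from_quat([q[1],q[2],q[3],q[0]]).as_matrix()
def brown(im):
    h=cv2.cvtColor(im,cv2.COLOR_BGR2HSV); H,S_,V=[h[...,i].astype(int) for i in range(3)]
    return (((H<15)|(H>170))&(S_>90)&(V>15)&(V<115)).astype(np.uint8)
E
python3 - <<'E'
from h import *
np.set_printoptions(precision=4,suppress=True)
W=cam("wrist"); p,Rt=tcp(); print(p,Rt,get_state()["qpos"])
cv2.imwrite("pics/w2.png",W[0])
m=brown(W[0])
for c in blobs(m,150):
    M=cv2.moments(c); u=(M["m10"]/M["m00"],M["m01"]/M["m00"]); print(u,cv2.contourArea(c),cv2.boundingRect(c),plane(W,u,.055))
print("exp",proj(W,(.444,.091,.0)),proj(W,(.444,.091,.071)))
E
```

```text
[0.4437 0.0916 0.1625] [[-1.     -0.0004 -0.0002]
 [-0.0004  1.      0.0003]
 [ 0.0002  0.0003 -1.    ]] [ 0.0496  0.1204  1.8139  0.0004  1.2075 -1.5217]
(318.6327683615819, 270.4053058216654) 678.5 (299, 247, 46, 47) [0.5436 0.16   0.055 ]
(447.37759431257876, 266.8291480334824) 1453.5 (420, 246, 56, 43) [0.5388 0.307  0.055 ]
(180.23468208092484, 242.73179190751446) 432.5 (97, 222, 131, 97) [0.509  0.0038 0.055 ]
(10.444960393335155, 265.8591459528362) 1830.5 (0, 185, 30, 134) [ 0.5381 -0.1923  0.055 ]
(258.7166988416988, 182.88497425997423) 1036.0 (241, 163, 36, 41) [0.4405 0.0911 0.055 ]
(486.13122127701183, 154.16925784687592) 1704.5 (454, 136, 58, 39) [0.4103 0.3221 0.055 ]
(381.119767223578, 153.85288780426757) 2663.5 (351, 125, 61, 59) [0.4101 0.2153 0.055 ]
(37.310545839957605, 13.819819819819818) 1258.0 (0, 0, 73, 32) [ 0.2858 -0.1068  0.055 ]
exp [258.5091 175.4249] [258.6995 190.0621]
```

View pics/w2.png

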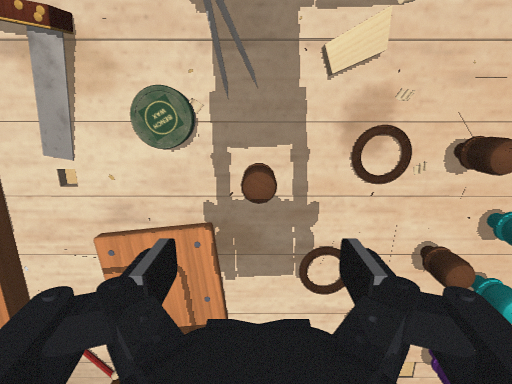

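The wrist view shows finial_a as the brown blob at (259,183) between the fingers. It is brown, not turquoise or purple, so it is one that is meant. I'll descend and grip it.

>>> send_rows --increments '[{"gripper":-1,"linear":[-0.002,-0.001,-0.04],"delta_rot":[0,0,0]},{"gripper":-1,"linear":[-0.002,-0.001,-0.08],"delta_rot":[0,0,0]},{"gripper":-1,"linear":[-0.002,-0.001,-0.12],"delta_rot":[0,0,0]},{"gripper":-1,"linear":[-0.002,-0.001,-0.136],"delta_rot":[0,0,0]},{"gripper":-1,"linear":[-0.002,-0.001,-0.136],"delta_rot":[0,0,0]},{"gripper":0,"linear":[-0.002,-0.001,-0.136],"delta_rot":[0,0,0]},{"gripper":0.5,"linear":[-0.002,-0.001,-0.136],"delta_rot":[0,0,0]},{"gripper":1,"linear":[-0.002,-0.001,-0.136],"delta_rot":[0,0,0]}]' --newtons 50

```text
clock: 3.25
position: [0.4434, 0.0901, 0.0279]
ee_rot: [0.002, 0.0, 1.0, 0.0]
contact_force: [-0.5, 0.7, 1.3]
width: 0.044
gripper_force: 0.0
```

>>> send_rows --increments '[{"gripper":1,"linear":[0,0,0],"delta_rot":[0,0,0]},{"gripper":1,"linear":[0,0,0],"delta_rot":[0,0,0]},{"gripper":1,"linear":[0,0,0],"delta_rot":[0,0,0]},{"gripper":1,"linear":[0,0,0],"delta_rot":[0,0,0]},{"gripper":1,"linear":[0,0,0.04],"delta_rot":[0,0,0]},{"gripper":1,"linear":[0,0,0.08],"delta_rot":[0,0,0]},{"gripper":1,"linear":[0,0,0.1],"delta_rot":[0,0,0]}]'

```text
clock: 3.95
position: [0.444, 0.0901, 0.1302]
ee_rot: [0.003, -0.0, 1.0, 0.0]
contact_force: [-0.6, -0.4, -0.7]
width: 0.0333
gripper_force: 48.4
```

>>> send_rows --increments '[{"gripper":1,"linear":[0,-0.05,0],"delta_rot":[0,0,0]},{"gripper":1,"linear":[0,-0.1,0],"delta_rot":[0,0,0]},{"gripper":1,"linear":[0,-0.15,0],"delta_rot":[0,0,0]},{"gripper":1,"linear":[0,-0.2,0],"delta_rot":[0,0,0]},{"gripper":1,"linear":[0,-0.25,0],"delta_rot":[0,0,0]},{"gripper":1,"linear":[0,-0.3,0],"delta_rot":[0,0,0]},{"gripper":1,"linear":[0.02,-0.34,0],"delta_rot":[0,0,0]},{"gripper":1,"linear":[0.06,-0.355,0],"delta_rot":[0,0,0]}]'

```text
clock: 4.75
position: [0.5005, -0.2695, 0.1274]
ee_rot: [-0.0, 0.003, 1.0, -0.001]
contact_force: [0.2, 0.1, 0.4]
width: 0.0333
gripper_force: 48.4
```

>>> send_rows --increments '[{"gripper":1,"linear":[0.04,0,0],"delta_rot":[0,0,0]},{"gripper":1,"linear":[0.043,0,0],"delta_rot":[0,0,0]},{"gripper":1,"linear":[0.043,0,0],"delta_rot":[0,0,0]}]'

```text
clock: 5.05
position: [0.5454, -0.2649, 0.1263]
ee_rot: [-0.0, -0.0, 1.0, 0.0]
contact_force: [0.1, 0.3, -0.7]
width: 0.0336
gripper_force: 48.4
```

```bash
python3 - <<'E'
from h import *
np.set_printoptions(precision=4,suppress=True)
W=cam("wrist"); p,Rt=tcp(); s=get_state(); print(p,Rt[:,2],s["width"],s["gripper_force"])
cv2.imwrite("pics/w3.png",W[0])
for q in ((.4226,-.265),(.4844,-.2655),(.5464,-.266)): print(proj(W,(*q,.034)))
E
```

```text
[ 0.5443 -0.2645  0.1264] [-0.0014  0.0006 -1.    ] 0.03348266792306578 48.39604712225146
[259.7778  53.1134]
[259.0278 125.8847]
[258.3695 189.9082]
```

View pics/w3.png

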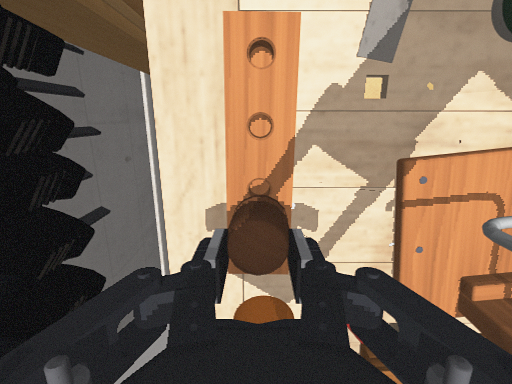

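The wrist view shows the finial upright in the fingers, with its head spanning rows 195–275 around column 258. The free bores are at (261,53), (260,126) and (260,188), about 1 mm in +y of my estimate.

```bash
python3 - <<'E'
from h import *
np.set_printoptions(precision=4,suppress=True)
W=cam("wrist"); p,Rt=tcp(); print(p)
m=brown(W[0])
for c in blobs(m,1500): print(cv2.boundingRect(c),cv2.contourArea(c))
for r,dz in ((195,.008),(195,.030),(275,.030),(275,.038)): print(r,dz,plane(W,(258.5,r),p[2]+dz)-p)
for u in ((228,235),(289,235)): print(plane(W,u,p[2]+.02)-p)
E
```

```text
[ 0.5438 -0.2644  0.1265]
(457, 273, 55, 82) 2284.0
(227, 187, 63, 88) 4045.5
195 0.008 [-0.0219 -0.0014  0.008 ]
195 0.03 [-0.0282 -0.0015  0.03  ]
275 0.03 [ 0.0206 -0.0014  0.03  ]
275 0.038 [ 0.0156 -0.0014  0.038 ]
[-0.0003 -0.0198  0.02  ]
[-0.0003  0.0169  0.02  ]
```

>>> send_rows --increments '[{"gripper":1,"linear":[0.003,0.001,-0.03],"delta_rot":[0,0,0]},{"gripper":1,"linear":[0.003,0.001,-0.055],"delta_rot":[0,0,0]},{"gripper":1,"linear":[0.003,0.001,-0.06],"delta_rot":[0,0,0]},{"gripper":1,"linear":[0.003,0.001,-0.065],"delta_rot":[0,0,0]},{"gripper":1,"linear":[0.003,0.001,-0.07],"delta_rot":[0,0,0]},{"gripper":1,"linear":[0.003,0.001,-0.072],"delta_rot":[0,0,0]},{"gripper":1,"linear":[0.003,0.001,-0.074],"delta_rot":[0,0,0]}]'

```text
clock: 5.85
position: [0.5484, -0.2647, 0.0534]
ee_rot: [0.001, -0.0, 1.0, -0.001]
contact_force: [-0.5, -0.6, 0.2]
width: 0.0333
gripper_force: 48.7
```

>>> send_rows --increments '[{"gripper":1,"linear":[0,0,-0.004],"delta_rot":[0,0,0]},{"gripper":1,"linear":[0,0,-0.008],"delta_rot":[0,0,0]},{"gripper":1,"linear":[0,0,-0.012],"delta_rot":[0,0,0]},{"gripper":1,"linear":[0,0,-0.014],"delta_rot":[0,0,0]},{"gripper":1,"linear":[0,0,-0.014],"delta_rot":[0,0,0]}]'

```text
clock: 6.35
position: [0.5485, -0.2644, 0.0405]
ee_rot: [0.001, -0.0, 1.0, -0.001]
contact_force: [-2.7, -0.2, 10.9]
width: 0.0337
gripper_force: 51.4
```

>>> send_rows --increments '[{"gripper":0,"linear":[0,0,0],"delta_rot":[0,0,0]},{"gripper":-1,"linear":[0,0,0],"delta_rot":[0,0,0]},{"gripper":-1,"linear":[0,0,0],"delta_rot":[0,0,0]},{"gripper":-1,"linear":[0,0,0.02],"delta_rot":[0,0,0]},{"gripper":-1,"linear":[0,0,0.06],"delta_rot":[0,0,0]},{"gripper":-1,"linear":[0,0,0.11],"delta_rot":[0,0,0]},{"gripper":-1,"linear":[0,0,0.16],"delta_rot":[0,0,0]},{"gripper":-1,"linear":[0,0.03,0.2],"delta_rot":[0,0,0]}]'

```text
clock: 7.15
position: [0.5489, -0.2368, 0.2408]
ee_rot: [0.001, 0.002, 1.0, -0.001]
contact_force: [0.4, 0.7, 0.2]
width: 0.0855
gripper_force: 0.0
```

>>> send_rows --increments '[{"gripper":-1,"linear":[0,0.05,0],"delta_rot":[0,0,0]},{"gripper":-1,"linear":[0,0.1,0],"delta_rot":[0,0,0]},{"gripper":-1,"linear":[0,0.15,0],"delta_rot":[0,0,0]},{"gripper":-1,"linear":[0,0.2,0],"delta_rot":[0,0,0]},{"gripper":-1,"linear":[0,0.25,0],"delta_rot":[0,0,0]},{"gripper":-1,"linear":[0,0.3,0],"delta_rot":[0,0,0]},{"gripper":-1,"linear":[0,0.35,0],"delta_rot":[0,0,0]},{"gripper":-1,"linear":[0,0.4,0],"delta_rot":[0,0,0]}]'

```text
clock: 7.95
position: [0.5475, 0.1682, 0.2381]
ee_rot: [-0.0, -0.0, 1.0, 0.0]
contact_force: [0.5, -0.5, 0.3]
width: 0.0855
gripper_force: 0.0
```

>>> send_rows --increments '[{"gripper":-1,"linear":[0,0.05,0],"delta_rot":[0,0,0]},{"gripper":-1,"linear":[0,0.1,-0.02],"delta_rot":[0,0,0]},{"gripper":-1,"linear":[0,0.15,-0.05],"delta_rot":[0,0,0]},{"gripper":-1,"linear":[0,0.15,-0.08],"delta_rot":[0,0,0]},{"gripper":-1,"linear":[0,0.15,-0.08],"delta_rot":[0,0,0]},{"gripper":-1,"linear":[0,0.15,-0.08],"delta_rot":[0,0,0]}]'

```text
clock: 8.55
position: [0.5475, 0.3155, 0.1579]
ee_rot: [-0.001, -0.0, 1.0, -0.001]
contact_force: [-0.6, 0.0, 0.6]
width: 0.0854
gripper_force: 0.0
```

```bash
cat >> h.py <<'E'
def fin(W,near):
    # finial head on the bench: centre from bbox edges in the wrist view (image up = -x, right = +y)
    best=None
    for c in blobs(brown(W[0]),300):
        x,y,w,h=cv2.boundingRect(c); u=(x+w/2,y+h/2); q=plane(W,u,.05)
        d=np.hypot(*(q[:2]-near))
        if best is None or d<best[0]: best=(d,(x,y,w,h),c)
    x,y,w,h=best[1]
    a=plane(W,(x+w/2-.5,y),.038); b=plane(W,(x+w/2-.5,y+h-1),.058); l=plane(W,(x,y+h/2),.048); r=plane(W,(x+w-1,y+h/2),.048)
    print("bbox",best[1],"x size",b[0]-a[0],"y size",r[1]-l[1]); return (a[0]+b[0])/2,(l[1]+r[1])/2
E
python3 - <<'E'
from h import *
np.set_printoptions(precision=4,suppress=True)
W=cam("wrist"); p,Rt=tcp(); print(p,Rt[:,1]); cv2.imwrite("pics/w4.png",W[0])
print(fin(W,np.array([.548,.316])))
E
```

```text
[0.5487 0.3154 0.1595] [ 0.0005  1.     -0.0001]
bbox (243, 164, 36, 41) x size 0.03865188014492771 y size 0.03702837749445714
(np.float64(0.5461168799299405), np.float64(0.31648816627150633))
```

```bash
python3 - <<'E'
from h import *
np.set_printoptions(precision=3,suppress=True)
S=cam("scene");D=cam("side")
for C in (S,D):
    h=cv2.cvtColor(C[0],cv2.COLOR_BGR2HSV); m=(h[...,0]>80)&(h[...,0]<150)&(h[...,1]>120)&(h[...,2]>60)
    for c in blobs(m,25):
        x,y,w,hh=cv2.boundingRect(c); print((x,y,w,hh),plane(C,(x+w/2,y+hh/2),.038))
E
```

```text
(201, 142, 8, 15) [0.501 0.391 0.038]
(223, 134, 8, 14) [0.592 0.387 0.038]
(255, 128, 7, 14) [0.709 0.351 0.038]
(210, 322, 18, 24) [0.501 0.398 0.038]
(171, 305, 19, 24) [0.591 0.392 0.038]
(133, 275, 18, 22) [0.709 0.358 0.038]
```

>>> send_rows --increments '[{"gripper":-1,"linear":[-0.002,0.002,-0.04],"delta_rot":[0,0,0]},{"gripper":-1,"linear":[-0.002,0.002,-0.08],"delta_rot":[0,0,0]},{"gripper":-1,"linear":[-0.002,0.002,-0.12],"delta_rot":[0,0,0]},{"gripper":-1,"linear":[-0.002,0.002,-0.132],"delta_rot":[0,0,0]},{"gripper":-1,"linear":[-0.002,0.002,-0.132],"delta_rot":[0,0,0]},{"gripper":0,"linear":[-0.002,0.002,-0.132],"delta_rot":[0,0,0]},{"gripper":0.5,"linear":[-0.002,0.002,-0.132],"delta_rot":[0,0,0]},{"gripper":1,"linear":[-0.002,0.002,-0.132],"delta_rot":[0,0,0]}]' --newtons 50

```text
clock: 9.5
position: [0.5475, 0.3186, 0.0287]
ee_rot: [0.002, 0.0, 1.0, 0.001]
contact_force: [-0.7, 0.8, 0.3]
width: 0.044
gripper_force: 0.0
```

>>> send_rows --increments '[{"gripper":1,"linear":[0,0,0],"delta_rot":[0,0,0]},{"gripper":1,"linear":[0,0,0],"delta_rot":[0,0,0]},{"gripper":1,"linear":[0,0,0],"delta_rot":[0,0,0]},{"gripper":1,"linear":[0,0,0],"delta_rot":[0,0,0]},{"gripper":1,"linear":[0,0,0.04],"delta_rot":[0,0,0]},{"gripper":1,"linear":[-0.02,-0.02,0.08],"delta_rot":[0,0,0]},{"gripper":1,"linear":[-0.06,-0.05,0.1],"delta_rot":[0,0,0]},{"gripper":1,"linear":[-0.1,-0.09,0.1],"delta_rot":[0,0,0]}]'

```text
clock: 10.3
position: [0.4548, 0.2358, 0.1295]
ee_rot: [0.003, -0.001, 1.0, 0.001]
contact_force: [-0.0, -1.7, 0.3]
width: 0.033
gripper_force: 47.9
```

>>> send_rows --increments '[{"gripper":1,"linear":[0,-0.05,0],"delta_rot":[0,0,0]},{"gripper":1,"linear":[0,-0.1,0],"delta_rot":[0,0,0]},{"gripper":1,"linear":[0,-0.15,0],"delta_rot":[0,0,0]},{"gripper":1,"linear":[0,-0.2,0],"delta_rot":[0,0,0]},{"gripper":1,"linear":[0,-0.25,0],"delta_rot":[0,0,0]},{"gripper":1,"linear":[0,-0.3,0],"delta_rot":[0,0,0]},{"gripper":1,"linear":[0,-0.35,0],"delta_rot":[0,0,0]},{"gripper":1,"linear":[0,-0.4,0],"delta_rot":[0,0,0]}]'

```text
clock: 11.1
position: [0.4529, -0.1668, 0.1267]
ee_rot: [0.001, 0.0, 1.0, -0.0]
contact_force: [1.1, 0.3, -0.5]
width: 0.033
gripper_force: 47.9
```

>>> send_rows --increments '[{"gripper":1,"linear":[0.02,-0.05,0],"delta_rot":[0,0,0]},{"gripper":1,"linear":[0.04,-0.09,0],"delta_rot":[0,0,0]},{"gripper":1,"linear":[0.04,-0.09,0],"delta_rot":[0,0,0]},{"gripper":1,"linear":[0.04,-0.09,0],"delta_rot":[0,0,0]}]'

```text
clock: 11.5
position: [0.4931, -0.2555, 0.1259]
ee_rot: [-0.0, 0.001, 1.0, 0.001]
contact_force: [-0.6, -0.1, -1.3]
width: 0.0327
gripper_force: 48.0
```

```bash
cat >> h.py <<'E'
def held(bore):
    W=cam("wrist"); p,_=tcp(); s=get_state(); print(p,s["width"],s["gripper_force"])
    for c in blobs(brown(W[0]),1500):
        x,y,w,h=cv2.boundingRect(c); xs=c[:,0,0];ys=c[:,0,1]
        if 200<x+w/2<320 and 150<y+h/2<300:
            r=y+h*.55
            print("head",(x,y,w,h),"dx",[(plane(W,(x+w/2,b),p[2]+dz)-p)[0] for b,dz in ((y,.008),(y+h-1,.03))],"dy",(plane(W,(x+w/2-.5,r),p[2]+.02)-p)[1])
    print("bores",[proj(W,(*q,.034)) for q in bore]); return W
E
python3 - <<'E'
from h import *
np.set_printoptions(precision=4,suppress=True)
W=held([(.4226,-.264),(.4844,-.2645)]); cv2.imwrite("pics/w5.png",W[0])
E
```

```text
[ 0.4925 -0.2542  0.1259] 0.033207804359303886 47.968222873751074
head (223, 194, 66, 84) dx [np.float64(-0.022394756335958277), np.float64(0.022180802146293088)] dy -0.004382092619242994
bores [array([250.24  , 115.4204]), array([250.2822, 180.6148])]
```

View pics/w5.png

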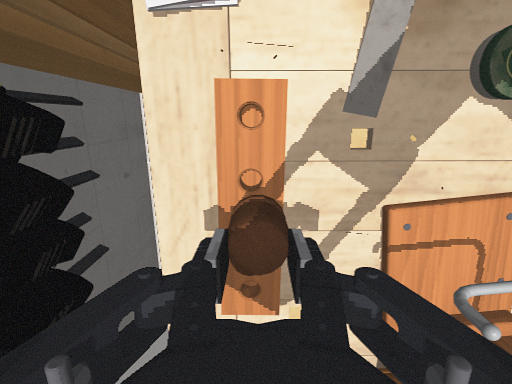

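Bore 1 is at (250,179), as predicted. Bore 2 is hidden behind the held finial, which is centred at column 259. I need a shift of about (-8, -9) mm.

>>> send_rows --increments '[{"gripper":1,"linear":[-0.008,-0.009,0],"delta_rot":[0,0,0]},{"gripper":1,"linear":[-0.008,-0.009,-0.03],"delta_rot":[0,0,0]},{"gripper":1,"linear":[-0.008,-0.009,-0.055],"delta_rot":[0,0,0]},{"gripper":1,"linear":[-0.008,-0.009,-0.06],"delta_rot":[0,0,0]},{"gripper":1,"linear":[-0.008,-0.009,-0.065],"delta_rot":[0,0,0]},{"gripper":1,"linear":[-0.008,-0.009,-0.07],"delta_rot":[0,0,0]},{"gripper":1,"linear":[-0.008,-0.009,-0.074],"delta_rot":[0,0,0]}]'

```text
clock: 12.25
position: [0.4857, -0.2638, 0.053]
ee_rot: [0.001, -0.0, 1.0, -0.0]
contact_force: [-0.7, 0.7, 0.8]
width: 0.0333
gripper_force: 48.2
```

Going in freely. I'll finish seating it, release, and move on to the third finial at (0.414, 0.334).

>>> send_rows --increments '[{"gripper":1,"linear":[0,0,-0.004],"delta_rot":[0,0,0]},{"gripper":1,"linear":[0,0,-0.008],"delta_rot":[0,0,0]},{"gripper":1,"linear":[0,0,-0.012],"delta_rot":[0,0,0]},{"gripper":1,"linear":[0,0,-0.014],"delta_rot":[0,0,0]},{"gripper":1,"linear":[0,0,-0.014],"delta_rot":[0,0,0]}]'

```text
clock: 12.75
position: [0.4851, -0.264, 0.0406]
ee_rot: [0.0, -0.0, 1.0, -0.0]
contact_force: [-4.1, 3.1, 16.5]
width: 0.0327
gripper_force: 53.0
```

>>> send_rows --increments '[{"gripper":0,"linear":[0,0,0],"delta_rot":[0,0,0]},{"gripper":-1,"linear":[0,0,0],"delta_rot":[0,0,0]},{"gripper":-1,"linear":[0,0,0],"delta_rot":[0,0,0]},{"gripper":-1,"linear":[0,0,0.02],"delta_rot":[0,0,0]},{"gripper":-1,"linear":[0,0,0.06],"delta_rot":[0,0,0]},{"gripper":-1,"linear":[0,0,0.11],"delta_rot":[0,0,0]},{"gripper":-1,"linear":[-0.03,0.03,0.12],"delta_rot":[0,0,0]},{"gripper":-1,"linear":[-0.05,0.07,0.12],"delta_rot":[0,0,0]}]'

```text
clock: 13.55
position: [0.4364, -0.1957, 0.1605]
ee_rot: [0.002, 0.001, 1.0, -0.002]
contact_force: [0.5, 1.0, -1.1]
width: 0.0855
gripper_force: 0.0
```

>>> send_rows --increments '[{"gripper":-1,"linear":[-0.02,0.05,0],"delta_rot":[0,0,0]},{"gripper":-1,"linear":[-0.022,0.1,0],"delta_rot":[0,0,0]},{"gripper":-1,"linear":[-0.022,0.15,0],"delta_rot":[0,0,0]},{"gripper":-1,"linear":[-0.022,0.2,0],"delta_rot":[0,0,0]},{"gripper":-1,"linear":[-0.022,0.25,0],"delta_rot":[0,0,0]},{"gripper":-1,"linear":[-0.022,0.3,0],"delta_rot":[0,0,0]},{"gripper":-1,"linear":[-0.022,0.35,0],"delta_rot":[0,0,0]},{"gripper":-1,"linear":[-0.022,0.4,0],"delta_rot":[0,0,0]}]'

```text
clock: 14.35
position: [0.413, 0.2044, 0.1582]
ee_rot: [0.0, -0.0, 1.0, -0.0]
contact_force: [0.5, -0.2, -1.6]
width: 0.0854
gripper_force: 0.0
```

>>> send_rows --increments '[{"gripper":-1,"linear":[0,0.05,0],"delta_rot":[0,0,0]},{"gripper":-1,"linear":[0,0.1,0],"delta_rot":[0,0,0]},{"gripper":-1,"linear":[0,0.129,0],"delta_rot":[0,0,0]},{"gripper":-1,"linear":[0,0.129,0],"delta_rot":[0,0,0]},{"gripper":-1,"linear":[0,0.129,0],"delta_rot":[0,0,0]}]'

```text
clock: 14.85
position: [0.4129, 0.3314, 0.1575]
ee_rot: [-0.0, -0.001, 1.0, -0.001]
contact_force: [-0.2, -0.6, -0.2]
width: 0.0856
gripper_force: 0.0
```

```bash
python3 - <<'E'
from h import *
np.set_printoptions(precision=4,suppress=True)
W=cam("wrist"); p,Rt=tcp(); print(p,Rt[:,1],get_state()["qpos"]); cv2.imwrite("pics/w6.png",W[0])
print(fin(W,np.array([.414,.335])))
for c in blobs(brown(W[0]),300): print(cv2.boundingRect(c))
E
```

```text
[0.4129 0.3306 0.1577] [-0.0004  1.     -0.0015] [ 0.5442  0.2379  1.6739 -0.0008  1.2313 -1.0268]
bbox (246, 164, 36, 41) x size 0.03858481784176554 y size 0.03698163836787943
(np.float64(0.4115708422861143), np.float64(0.33556725811657406))
(401, 354, 33, 30)
(0, 245, 46, 50)
(376, 231, 71, 46)
(246, 164, 36, 41)
(468, 154, 44, 170)
(152, 151, 59, 58)
```

>>> send_rows --increments '[{"gripper":-1,"linear":[-0.001,0.006,-0.03],"delta_rot":[0,0,0]},{"gripper":-1,"linear":[-0.001,0.006,-0.08],"delta_rot":[0,0,0]},{"gripper":-1,"linear":[-0.001,0.006,-0.12],"delta_rot":[0,0,0]},{"gripper":-1,"linear":[-0.001,0.006,-0.131],"delta_rot":[0,0,0]},{"gripper":-1,"linear":[-0.001,0.006,-0.131],"delta_rot":[0,0,0]},{"gripper":0,"linear":[-0.001,0.006,-0.131],"delta_rot":[0,0,0]},{"gripper":0.5,"linear":[-0.001,0.006,-0.131],"delta_rot":[0,0,0]},{"gripper":1,"linear":[-0.001,0.006,-0.131],"delta_rot":[0,0,0]}]' --newtons 50

```text
clock: 15.7
position: [0.4136, 0.3381, 0.0291]
ee_rot: [0.002, 0.0, 1.0, 0.001]
contact_force: [-0.9, -0.3, -0.0]
width: 0.0443
gripper_force: 0.0
```

>>> send_rows --increments '[{"gripper":1,"linear":[0,0,0],"delta_rot":[0,0,0]},{"gripper":1,"linear":[0,0,0],"delta_rot":[0,0,0]},{"gripper":1,"linear":[0,0,0],"delta_rot":[0,0,0]},{"gripper":1,"linear":[0,0,0],"delta_rot":[0,0,0]},{"gripper":1,"linear":[0,0,0.04],"delta_rot":[0,0,0]},{"gripper":1,"linear":[0,-0.03,0.08],"delta_rot":[0,0,0]},{"gripper":1,"linear":[0,-0.07,0.1],"delta_rot":[0,0,0]},{"gripper":1,"linear":[0,-0.12,0.1],"delta_rot":[0,0,0]}]'

```text
clock: 16.5
position: [0.4154, 0.2183, 0.1314]
ee_rot: [0.005, -0.002, 1.0, 0.002]
contact_force: [1.9, -0.4, -0.8]
width: 0.0327
gripper_force: 46.4
```

>>> send_rows --increments '[{"gripper":1,"linear":[0,-0.05,0],"delta_rot":[0,0,0]},{"gripper":1,"linear":[0,-0.1,0],"delta_rot":[0,0,0]},{"gripper":1,"linear":[0,-0.15,0],"delta_rot":[0,0,0]},{"gripper":1,"linear":[0,-0.2,0],"delta_rot":[0,0,0]},{"gripper":1,"linear":[0,-0.25,0],"delta_rot":[0,0,0]},{"gripper":1,"linear":[0,-0.3,0],"delta_rot":[0,0,0]},{"gripper":1,"linear":[0,-0.35,0],"delta_rot":[0,0,0]},{"gripper":1,"linear":[0.01,-0.4,0],"delta_rot":[0,0,0]}]'

```text
clock: 17.3
position: [0.4208, -0.1834, 0.1281]
ee_rot: [0.0, 0.0, 1.0, -0.0]
contact_force: [2.1, 0.9, -0.9]
width: 0.0331
gripper_force: 46.4
```

>>> send_rows --increments '[{"gripper":1,"linear":[0,-0.05,0],"delta_rot":[0,0,0]},{"gripper":1,"linear":[0,-0.08,0],"delta_rot":[0,0,0]},{"gripper":1,"linear":[0,-0.08,0],"delta_rot":[0,0,0]},{"gripper":1,"linear":[0,-0.08,0],"delta_rot":[0,0,0]}]'

```text
clock: 17.7
position: [0.4218, -0.2618, 0.1274]
ee_rot: [-0.0, 0.001, 1.0, 0.0]
contact_force: [1.4, 0.6, -0.2]
width: 0.0326
gripper_force: 46.5
```

```bash
python3 - <<'E'
from h import *
np.set_printoptions(precision=4,suppress=True)
W=held([(.4226,-.2645)]); cv2.imwrite("pics/w7.png",W[0])
g=cv2.cvtColor(W[0],cv2.COLOR_BGR2GRAY)
E
```

```text
[ 0.4217 -0.2608  0.1274] 0.03268197074450347 46.45088130841032
head (226, 185, 63, 139) dx [np.float64(-0.028605582827693543), np.float64(0.054230573597117304)] dy -0.003186064396753452
bores [array([256.7282, 189.4235])]
```

View pics/w7.png

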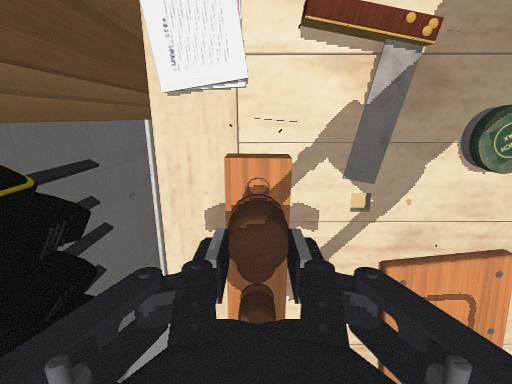

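Bore 0 is at (258,187), right where predicted. The held finial's column centre is 259, so it needs about -3 mm in y.

>>> send_rows --increments '[{"gripper":1,"linear":[0,-0.003,-0.03],"delta_rot":[0,0,0]},{"gripper":1,"linear":[0,-0.003,-0.055],"delta_rot":[0,0,0]},{"gripper":1,"linear":[0,-0.003,-0.06],"delta_rot":[0,0,0]},{"gripper":1,"linear":[0,-0.003,-0.065],"delta_rot":[0,0,0]},{"gripper":1,"linear":[0,-0.003,-0.07],"delta_rot":[0,0,0]},{"gripper":1,"linear":[0,-0.003,-0.073],"delta_rot":[0,0,0]},{"gripper":1,"linear":[0,-0.003,-0.075],"delta_rot":[0,0,0]}]'

```text
clock: 18.45
position: [0.4225, -0.2632, 0.053]
ee_rot: [0.001, 0.0, 1.0, 0.001]
contact_force: [0.9, 5.9, 2.6]
width: 0.0329
gripper_force: 46.6
```

>>> send_rows --increments '[{"gripper":1,"linear":[0,0.001,-0.004],"delta_rot":[0,0,0]},{"gripper":1,"linear":[0,0.001,-0.008],"delta_rot":[0,0,0]},{"gripper":1,"linear":[0,0.001,-0.012],"delta_rot":[0,0,0]},{"gripper":1,"linear":[0,0.001,-0.014],"delta_rot":[0,0,0]},{"gripper":1,"linear":[0,0.001,-0.014],"delta_rot":[0,0,0]}]'

```text
clock: 18.95
position: [0.4231, -0.2634, 0.041]
ee_rot: [0.001, 0.0, 1.0, 0.0]
contact_force: [-0.8, 8.6, 23.1]
width: 0.0325
gripper_force: 52.3
```

>>> send_rows --increments '[{"gripper":0,"linear":[0,0,0],"delta_rot":[0,0,0]},{"gripper":-1,"linear":[0,0,0],"delta_rot":[0,0,0]},{"gripper":-1,"linear":[0,0,0],"delta_rot":[0,0,0]},{"gripper":-1,"linear":[0,0,0.02],"delta_rot":[0,0,0]},{"gripper":-1,"linear":[0,0,0.06],"delta_rot":[0,0,0]},{"gripper":-1,"linear":[0,0,0.11],"delta_rot":[0,0,0]},{"gripper":-1,"linear":[0,0,0.16],"delta_rot":[0,0,-0.1]},{"gripper":-1,"linear":[0,0.03,0.2],"delta_rot":[0,0,-0.24]}]'

```text
clock: 19.75
position: [0.4231, -0.2373, 0.2407]
ee_rot: [0.001, 0.124, 0.992, -0.002]
contact_force: [-0.1, 0.1, 0.5]
width: 0.0855
gripper_force: 0.0
```

>>> send_rows --increments '[{"gripper":-1,"linear":[0.01,0.04,0],"delta_rot":[0,0,-0.14]},{"gripper":-1,"linear":[0.03,0.085,0],"delta_rot":[0,0,-0.28]},{"gripper":-1,"linear":[0.05,0.13,0],"delta_rot":[0,0,-0.42]},{"gripper":-1,"linear":[0.07,0.175,0],"delta_rot":[0,0,-0.56]},{"gripper":-1,"linear":[0.09,0.22,0],"delta_rot":[0,0,-0.7]},{"gripper":-1,"linear":[0.11,0.265,0],"delta_rot":[0,0,-0.84]},{"gripper":-1,"linear":[0.13,0.31,0],"delta_rot":[0,0,-0.98]},{"gripper":-1,"linear":[0.15,0.35,0],"delta_rot":[0,0,-1.12]}]'

```text
clock: 20.55
position: [0.561, 0.092, 0.2377]
ee_rot: [0.001, 0.612, 0.791, -0.001]
contact_force: [0.7, -0.7, -0.2]
width: 0.0853
gripper_force: 0.0
```

>>> send_rows --increments '[{"gripper":-1,"linear":[0,0.04,-0.04],"delta_rot":[0,0,-0.103]},{"gripper":-1,"linear":[0,0.063,-0.08],"delta_rot":[0,0,-0.103]},{"gripper":-1,"linear":[0,0.063,-0.12],"delta_rot":[0,0,-0.103]},{"gripper":-1,"linear":[0,0.063,-0.12],"delta_rot":[0,0,-0.103]},{"gripper":-1,"linear":[0,0.063,-0.12],"delta_rot":[0,0,-0.103]}]'

```text
clock: 21.05
position: [0.5605, 0.1535, 0.118]
ee_rot: [-0.0, 0.649, 0.76, -0.001]
contact_force: [-0.4, 0.5, 1.5]
width: 0.0854
gripper_force: 0.0
```

```bash
cat >> h.py <<'E'
def rings(W,near=None):
    out=[]
    for c in blobs(brown(W[0]),400):
        if len(c)<20: continue
        (u,v),ax,_=cv2.fitEllipse(c); q=plane(W,(u,v),.0055)
        dist=np.linalg.norm(q-W[3]); dia=max(ax)/W[1][0,0]*dist
        hull=cv2.contourArea(cv2.convexHull(c))
        out.append((round(u,1),round(v,1),np.round(q[:2],4),"dia",np.round(np.array(ax)*dist/W[1][0,0],4),"fill",round(cv2.contourArea(c)/hull,2)))
    return out
E
python3 - <<'E'
from h import *
np.set_printoptions(precision=4,suppress=True)
W=cam("wrist"); p,Rt=tcp(); print(p,Rt[:,1],get_state()["qpos"]); cv2.imwrite("pics/w8.png",W[0])
for r in rings(W): print(r)
S=cam("scene");D=cam("side")
for n,C in(("S",S),("D",D)):
    for b in ((.4226,-.264),(.4846,-.264),(.5466,-.2645)):
        u=proj(C,(*b,.05)).astype(int); print(n,u,C[0][u[1]-1:u[1]+2,u[0]-1:u[0]+2].mean((0,1)))
cv2.imwrite("pics/blk.png",np.vstack([cv2.resize(S[0][240:330,270:380],(733,300*2)[:1]+(300,)) ,cv2.resize(D[0][115:175,255:350],(733,300))]))
E
```

```text
[0.5619 0.1535 0.1197] [0.9878 0.1558 0.0025] [ 0.1477  0.3424  1.6212 -0.0007  1.1755 -0.0085]
(331.3, 310.9, array([0.6744, 0.0076]), 'dia', array([0.0446, 0.0598]), 'fill', 0.52)
(282.5, 281.4, array([0.6078, 0.0388]), 'dia', array([0.0083, 0.3189]), 'fill', 0.64)
(446.0, 280.0, array([0.7985, 0.0712]), 'dia', array([0.0387, 0.1276]), 'fill', 0.71)
(275.0, 158.3, array([0.5736, 0.1816]), 'dia', array([0.0694, 0.0706]), 'fill', 0.98)
(376.2, 104.4, array([0.6629, 0.2497]), 'dia', array([0.0762, 0.087 ]), 'fill', 0.98)
(124.7, 74.3, array([0.4171, 0.2385]), 'dia', array([0.0809, 0.0939]), 'fill', 0.98)
S [295 295] [30.8889 49.5556 82.8889]
S [314 284] [31.6667 50.5556 83.3333]
S [331 273] [28.3333 46.3333 76.8889]
D [329 148] [27.4444 42.7778 68.1111]
D [310 144] [29.1111 43.5556 69.5556]
D [292 140] [31.1111 45.5556 73.3333]
```

View pics/w8.png

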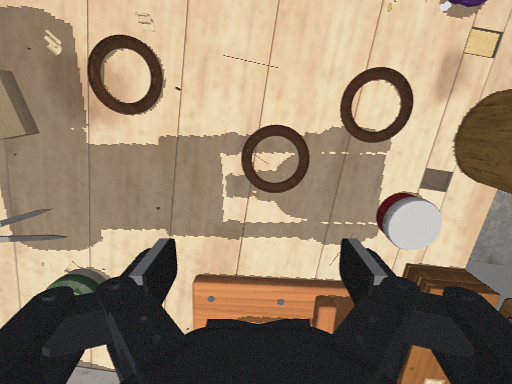

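Ring_b is at (275,158), centred between the other two rings at (376,104) and (125,74). The jar is at (412,222), clear of the fingers. All three bores show dark heads. I'll lower over ring_b.

>>> send_rows --increments '[{"gripper":-1,"linear":[0.013,0.028,-0.03],"delta_rot":[0,0,-0.048]},{"gripper":-1,"linear":[0.013,0.028,-0.07],"delta_rot":[0,0,-0.048]},{"gripper":-1,"linear":[0.013,0.028,-0.1],"delta_rot":[0,0,-0.048]},{"gripper":-1,"linear":[0.013,0.028,-0.109],"delta_rot":[0,0,-0.048]},{"gripper":-1,"linear":[0.013,0.028,-0.109],"delta_rot":[0,0,-0.048]},{"gripper":-1,"linear":[0.013,0.028,-0.113],"delta_rot":[0,0,-0.048]},{"gripper":-1,"linear":[0.013,0.028,-0.115],"delta_rot":[0,0,-0.048]},{"gripper":-1,"linear":[0.013,0.028,-0.115],"delta_rot":[0,0,-0.048]}]'

```text
clock: 22.0
position: [0.5741, 0.1821, 0.0046]
ee_rot: [0.001, 0.668, 0.744, 0.001]
contact_force: [0.5, -0.4, -0.5]
width: 0.0849
gripper_force: 0.0
```

```bash
python3 - <<'E'
from h import *
W=cam("wrist");p,_=tcp();print(p,rings(W)); cv2.imwrite("pics/w9.png",W[0])
E
```

```text
[0.57396035 0.1821013  0.00440437] [(448.7, 276.0, array([0.7131, 0.1556]), 'dia', array([0.023 , 0.0611]), 'fill', 0.79), (256.9, 221.7, array([0.5733, 0.1819]), 'dia', array([0.0663, 0.0704]), 'fill', 0.98), (415.0, 132.2, array([0.6629, 0.2504]), 'dia', array([0.0779, 0.0907]), 'fill', 0.99), (16.4, 108.3, array([0.4233, 0.2382]), 'dia', array([0.0732, 0.0933]), 'fill', 0.49)]
```

View pics/w9.png

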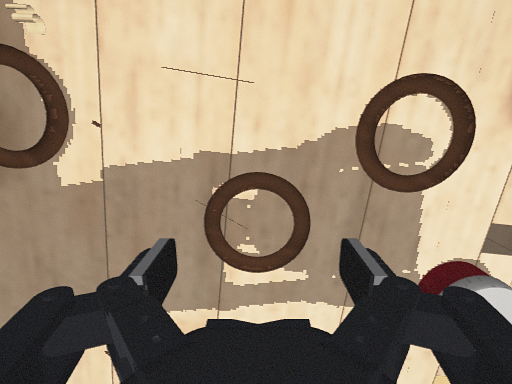

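The ring sits centred between the open fingers at (257,222), which matches the TCP. I'll creep down to find the bench by touch.

>>> send_rows --increments '[{"gripper":-1,"linear":[0,0,-0.002],"delta_rot":[0,0,0]},{"gripper":-1,"linear":[0,0,-0.004],"delta_rot":[0,0,0]},{"gripper":-1,"linear":[0,0,-0.006],"delta_rot":[0,0,0]},{"gripper":-1,"linear":[0,0,-0.006],"delta_rot":[0,0,0]}]'

```text
clock: 22.45
position: [0.5729, 0.182, -0.0031]
ee_rot: [-0.0, 0.668, 0.745, -0.0]
contact_force: [0.3, -0.6, -0.6]
width: 0.0851
gripper_force: 0.0
```

>>> send_rows --increments '[{"gripper":-1,"linear":[0,0,-0.001],"delta_rot":[0,0,0]},{"gripper":-1,"linear":[0,0,-0.003],"delta_rot":[0,0,0]},{"gripper":-1,"linear":[0,0,-0.004],"delta_rot":[0,0,0]},{"gripper":-1,"linear":[0,0,-0.004],"delta_rot":[0,0,0]}]'

```text
clock: 22.85
position: [0.5731, 0.182, -0.0069]
ee_rot: [-0.0, 0.668, 0.745, -0.0]
contact_force: [-0.0, -0.9, 0.0]
width: 0.0854
gripper_force: 0.0
```

>>> send_rows --increments '[{"gripper":-0.6,"linear":[0,0,0],"delta_rot":[0,0,0]},{"gripper":-0.4,"linear":[0,0,0],"delta_rot":[0,0,0]},{"gripper":-0.2,"linear":[0,0,0],"delta_rot":[0,0,0]},{"gripper":-0.2,"linear":[0,0,0],"delta_rot":[0,0,0]}]' --newtons 30

```text
clock: 23.25
position: [0.5733, 0.182, -0.0066]
ee_rot: [0.0, 0.668, 0.745, 0.0]
contact_force: [-0.0, -0.3, -0.4]
width: 0.0511
gripper_force: 0.0
```

No grip: the pads passed above the ring, so the tips sit higher than the TCP when open. I'll reopen and keep feeling downward.

>>> send_rows --increments '[{"gripper":-1,"linear":[0,0,0.004],"delta_rot":[0,0,0]},{"gripper":-1,"linear":[0,0,0.004],"delta_rot":[0,0,0]},{"gripper":-1,"linear":[0,0,0.004],"delta_rot":[0,0,0]},{"gripper":-1,"linear":[0,0,-0.001],"delta_rot":[0,0,0]},{"gripper":-1,"linear":[0,0,-0.003],"delta_rot":[0,0,0]},{"gripper":-1,"linear":[0,0,-0.005],"delta_rot":[0,0,0]},{"gripper":-1,"linear":[0,0,-0.007],"delta_rot":[0,0,0]},{"gripper":-1,"linear":[0,0,-0.007],"delta_rot":[0,0,0]}]'

```text
clock: 24.05
position: [0.573, 0.182, -0.0141]
ee_rot: [-0.0, 0.668, 0.745, -0.0]
contact_force: [0.3, -0.4, 0.7]
width: 0.0852
gripper_force: 0.0
```

```bash
python3 - <<'E'
from h import *
W=cam("wrist");p,_=tcp();print(p,[r for r in rings(W) if abs(r[0]-257)<40]); cv2.imwrite("pics/w10.png",W[0])
E
```

```text
[ 0.5731274   0.18198858 -0.0139329 ] [(258.7, 233.1, array([0.5733, 0.182 ]), 'dia', array([0.0661, 0.0709]), 'fill', 0.98)]
```

View pics/w10.png

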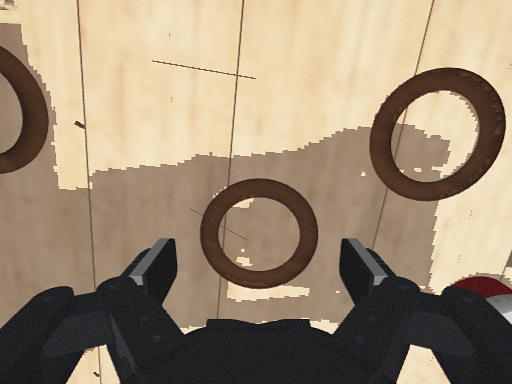

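The fingertips' gap is 165 px for 85 mm, which puts the tips about 40 mm behind the nominal TCP. The ring is still about 25 mm below them at (259,233), so I'll keep feeling downward.

>>> send_rows --increments '[{"gripper":-1,"linear":[0,0,-0.002],"delta_rot":[0,0,0]},{"gripper":-1,"linear":[0,0,-0.004],"delta_rot":[0,0,0]},{"gripper":-1,"linear":[0,0,-0.006],"delta_rot":[0,0,0]},{"gripper":-1,"linear":[0,0,-0.008],"delta_rot":[0,0,0]},{"gripper":-1,"linear":[0,0,-0.008],"delta_rot":[0,0,0]}]'

```text
clock: 24.6
position: [0.573, 0.182, -0.022]
ee_rot: [-0.0, 0.668, 0.745, -0.0]
contact_force: [0.5, -0.1, -0.1]
width: 0.0855
gripper_force: 0.0
```

>>> send_rows --increments '[{"gripper":-1,"linear":[0,0,-0.001],"delta_rot":[0,0,0]},{"gripper":-1,"linear":[0,0,-0.002],"delta_rot":[0,0,0]},{"gripper":-1,"linear":[0,0,-0.003],"delta_rot":[0,0,0]},{"gripper":-1,"linear":[0,0,-0.004],"delta_rot":[0,0,0]},{"gripper":-1,"linear":[0,0,-0.004],"delta_rot":[0,0,0]}]'

```text
clock: 25.1
position: [0.5731, 0.182, -0.0258]
ee_rot: [-0.0, 0.668, 0.745, -0.0]
contact_force: [-0.1, -0.7, 0.4]
width: 0.086
gripper_force: 0.0
```

>>> send_rows --increments '[{"gripper":-1,"linear":[0,0,-0.001],"delta_rot":[0,0,0]},{"gripper":-1,"linear":[0,0,-0.002],"delta_rot":[0,0,0]},{"gripper":-1,"linear":[0,0,-0.003],"delta_rot":[0,0,0]},{"gripper":-1,"linear":[0,0,-0.004],"delta_rot":[0,0,0]},{"gripper":-1,"linear":[0,0,-0.004],"delta_rot":[0,0,0]}]'

```text
clock: 25.6
position: [0.5731, 0.182, -0.0299]
ee_rot: [-0.0, 0.668, 0.745, -0.0]
contact_force: [0.6, 0.1, 0.2]
width: 0.0855
gripper_force: 0.0
```

>>> send_rows --increments '[{"gripper":-1,"linear":[0,0,-0.001],"delta_rot":[0,0,0]},{"gripper":-1,"linear":[0,0,-0.002],"delta_rot":[0,0,0]},{"gripper":-1,"linear":[0,0,-0.003],"delta_rot":[0,0,0]},{"gripper":-1,"linear":[0,0,-0.003],"delta_rot":[0,0,0]}]'

```text
clock: 26.0
position: [0.5731, 0.182, -0.0328]
ee_rot: [-0.0, 0.668, 0.745, -0.0]
contact_force: [-0.1, 0.0, 0.2]
width: 0.0852
gripper_force: 0.0
```

>>> send_rows --increments '[{"gripper":-1,"linear":[0,0,-0.001],"delta_rot":[0,0,0]},{"gripper":-1,"linear":[0,0,-0.002],"delta_rot":[0,0,0]},{"gripper":-1,"linear":[0,0,-0.003],"delta_rot":[0,0,0]},{"gripper":-1,"linear":[0,0,-0.003],"delta_rot":[0,0,0]}]'

```text
clock: 26.4
position: [0.5731, 0.182, -0.0359]
ee_rot: [-0.0, 0.668, 0.745, -0.0]
contact_force: [-0.1, -0.6, 0.1]
width: 0.0852
gripper_force: 0.0
```

>>> send_rows --increments '[{"gripper":-0.75,"linear":[0,0,0],"delta_rot":[0,0,0]},{"gripper":-0.65,"linear":[0,0,0],"delta_rot":[0,0,0]},{"gripper":-0.65,"linear":[0,0,0],"delta_rot":[0,0,0]},{"gripper":-0.65,"linear":[0,0,0],"delta_rot":[0,0,0]}]'

```text
clock: 26.8
position: [0.5733, 0.1821, -0.0356]
ee_rot: [0.0, 0.668, 0.745, 0.0]
contact_force: [-0.1, -0.3, 0.6]
width: 0.0705
gripper_force: 0.1
```

>>> send_rows --increments '[{"gripper":-0.55,"linear":[0,0,0],"delta_rot":[0,0,0]},{"gripper":-0.45,"linear":[0,0,0],"delta_rot":[0,0,0]},{"gripper":-0.45,"linear":[0,0,0],"delta_rot":[0,0,0]},{"gripper":-0.45,"linear":[0,0,0],"delta_rot":[0,0,0]}]'

```text
clock: 27.2
position: [0.5734, 0.1821, -0.0351]
ee_rot: [0.0, 0.668, 0.745, 0.0]
contact_force: [-1.9, 0.0, 5.3]
width: 0.0684
gripper_force: 33.1
```

Gripped at 68 mm with 33 N. I'll lift and carry it over the rod end.

>>> send_rows --increments '[{"gripper":-0.45,"linear":[0,0,0.01],"delta_rot":[0,0,0]},{"gripper":-0.45,"linear":[0,0,0.03],"delta_rot":[0,0,0]},{"gripper":-0.45,"linear":[0,0,0.07],"delta_rot":[0,0,0]},{"gripper":-0.45,"linear":[0,0,0.11],"delta_rot":[0,0,0]},{"gripper":-0.45,"linear":[0,0,0.15],"delta_rot":[0,0,0]},{"gripper":-0.45,"linear":[0,0,0.2],"delta_rot":[0,0,0]},{"gripper":-0.45,"linear":[0,0,0.205],"delta_rot":[0,0,0]}]'

```text
clock: 27.9
position: [0.5775, 0.1829, 0.1769]
ee_rot: [0.004, 0.667, 0.745, 0.006]
contact_force: [0.5, -0.2, -0.3]
width: 0.0679
gripper_force: 34.0
```

>>> send_rows --increments '[{"gripper":-0.45,"linear":[0,-0.04,0],"delta_rot":[0,0,0]},{"gripper":-0.45,"linear":[0,-0.085,0],"delta_rot":[0,0,0]},{"gripper":-0.45,"linear":[0,-0.13,0],"delta_rot":[0,0,0]},{"gripper":-0.45,"linear":[-0.01,-0.175,0],"delta_rot":[0,0,0]},{"gripper":-0.45,"linear":[-0.02,-0.22,0],"delta_rot":[0,0,0]},{"gripper":-0.45,"linear":[-0.025,-0.26,0],"delta_rot":[0,0,0]},{"gripper":-0.45,"linear":[-0.025,-0.3,0],"delta_rot":[0,0,0]},{"gripper":-0.45,"linear":[-0.025,-0.301,0],"delta_rot":[0,0,0]}]'

```text
clock: 28.7
position: [0.5481, -0.1238, 0.169]
ee_rot: [0.001, 0.669, 0.743, -0.001]
contact_force: [-0.1, 0.9, 0.0]
width: 0.0679
gripper_force: 34.0
```

```bash
python3 - <<'E'
from h import *
W=cam("wrist");p,_=tcp();print(p,get_state()["width"]); cv2.imwrite("pics/w11.png",W[0])
print([r for r in rings(W)], proj(W,(.548,-.119,.168)),proj(W,(.5467,-.1204,.125)))
E
```

```text
[ 0.54794624 -0.12135051  0.16893071] 0.06829316467955561
[(451.5, 265.0, array([ 0.8259, -0.2244]), 'dia', array([0.0512, 0.067 ]), 'fill', 0.39), (253.6, 252.5, array([ 0.5536, -0.2338]), 'dia', array([0.1676, 0.2041]), 'fill', 0.92), (18.9, 178.7, array([ 0.2511, -0.1628]), 'dia', array([0.0517, 0.1589]), 'fill', 0.45), (433.5, 91.3, array([ 0.7386, -0.0082]), 'dia', array([0.128 , 0.2713]), 'fill', 0.56)] [258.83897674 213.86708584] [256.89845691 197.32895876]
```

View pics/w11.png

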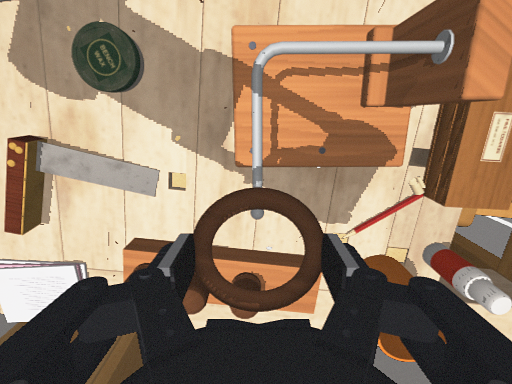

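The ring is held flat at (258,249). The rod end is at (257,212), within 2 px of the prediction, and leg B runs straight up the picture, so the yaw is right. I'll lower, release and back out upward.

>>> send_rows --increments '[{"gripper":-0.45,"linear":[0,0.002,-0.015],"delta_rot":[0,0,0]},{"gripper":-0.45,"linear":[0,0.002,-0.03],"delta_rot":[0,0,0]},{"gripper":-0.45,"linear":[0,0.002,-0.045],"delta_rot":[0,0,0]},{"gripper":-0.45,"linear":[0,0.002,-0.06],"delta_rot":[0,0,0]},{"gripper":-0.45,"linear":[0,0.002,-0.066],"delta_rot":[0,0,0]},{"gripper":-0.45,"linear":[0,0.002,-0.066],"delta_rot":[0,0,0]}]'

```text
clock: 29.35
position: [0.5475, -0.1157, 0.1024]
ee_rot: [-0.001, 0.667, 0.745, -0.0]
contact_force: [0.4, -0.5, 0.4]
width: 0.068
gripper_force: 34.0
```

>>> send_rows --increments '[{"gripper":-0.8,"linear":[0,0,0],"delta_rot":[0,0,0]},{"gripper":-1,"linear":[0,0,0],"delta_rot":[0,0,0]},{"gripper":-1,"linear":[0,0,0],"delta_rot":[0,0,0]},{"gripper":-1,"linear":[0,0,0],"delta_rot":[0,0,0]},{"gripper":-1,"linear":[0,0,0.02],"delta_rot":[0,0,0]},{"gripper":-1,"linear":[0,0,0.05],"delta_rot":[0,0,0]},{"gripper":-1,"linear":[0,0,0.067],"delta_rot":[0,0,0]},{"gripper":-0.06,"linear":[0,0,0.067],"delta_rot":[0,0,0]}]'

```text
clock: 30.15
position: [0.5503, -0.1177, 0.1733]
ee_rot: [0.003, 0.668, 0.745, 0.001]
contact_force: [0.8, 0.3, -1.0]
width: 0.073
gripper_force: 0.0
```

```bash
python3 - <<'E'
from h import *
W=cam("wrist");p,_=tcp();print(p,get_state()["width"]); cv2.imwrite("pics/w12.png",W[0])
S=cam("scene");D=cam("side")
a=cv2.resize(W[0][120:320,160:360],(390,390)); b=cv2.resize(D[0][130:225,195:295],(390,390)); 
cv2.imwrite("pics/ww12.png",np.hstack([a,b]))
np.set_printoptions(precision=4,suppress=True)
print("stop",plane(W,(443,47),.125),"end",plane(W,(257,212),.168))
E
```

```text
[ 0.5490308  -0.1172815   0.17146708] 0.06608415592966584
stop [0.6714 0.0123 0.125 ] end [ 0.549  -0.1132  0.168 ]
```

View pics/ww12.png

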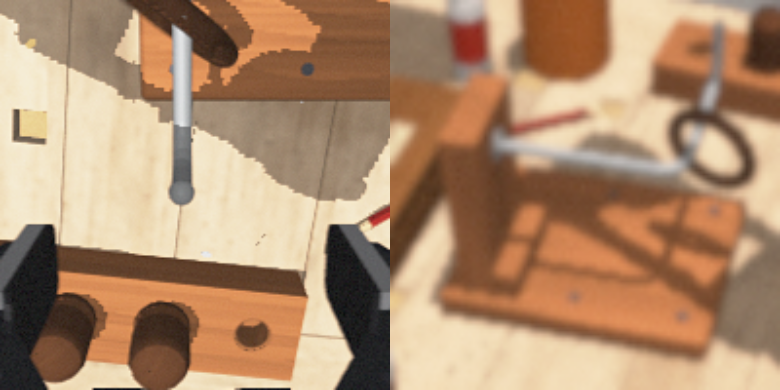

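The ring hangs on leg B, already some way towards the corner: wrist pixel (252,135), and visible in the side crop at the near bend. I'll measure where it is from the saved picture data.

```bash
cat >> h.py <<'E'
ST=np.array([.6645,.003]); EX=np.array([.9942,.1078]); EY=np.array([-.1078,.9942])
def stand(q): d=np.asarray(q)[:2]-ST; return np.round([d@EX,d@EY],4)
E
python3 - <<'E'
from h import *
np.set_printoptions(precision=4,suppress=True)
W=cam("wrist");p,_=tcp();print(p,get_state()["width"]); cv2.imwrite("pics/w13.png",W[0])
for c in blobs(brown(W[0]),100):
    x,y,w,h=cv2.boundingRect(c); 
    if 200<x+w/2<330 and y+h<230:
        M=cv2.moments(c);u=(M["m10"]/M["m00"],M["m01"]/M["m00"]);print((x,y,w,h),cv2.contourArea(c),stand(plane(W,u,.12)),cv2.minAreaRect(c))
        for z,q in((.135,(x+w/2,y)),(.12,(x+w/2,y+h))): print(stand(plane(W,q,z)))
E
```

```text
[ 0.5473 -0.1167  0.169 ] 0.04537729291663374
(210, 115, 84, 27) 1121.5 [-0.1346 -0.0479] ((251.25, 128.25), (84.52605438232422, 16.081523895263672), 11.309932708740234)
[-0.1338 -0.0378]
[-0.1342 -0.0584]
```

>>> send_rows --increments '[{"gripper":-0.06,"linear":[-0.002,0.011,-0.03],"delta_rot":[0,0,0]},{"gripper":-0.06,"linear":[-0.002,0.011,-0.07],"delta_rot":[0,0,0]},{"gripper":-0.06,"linear":[-0.002,0.011,-0.094],"delta_rot":[0,0,0]},{"gripper":-0.06,"linear":[-0.003,0.02,-0.094],"delta_rot":[0,0,0]},{"gripper":-0.06,"linear":[-0.004,0.032,-0.094],"delta_rot":[0,0,0]},{"gripper":-0.06,"linear":[-0.006,0.045,-0.094],"delta_rot":[0,0,0]},{"gripper":-0.06,"linear":[-0.007,0.058,-0.094],"delta_rot":[0,0,0]},{"gripper":-0.06,"linear":[-0.008,0.071,-0.094],"delta_rot":[0,0,0]}]'

```text
clock: 31.15
position: [0.5408, -0.0446, 0.0776]
ee_rot: [0.001, 0.667, 0.745, 0.001]
contact_force: [0.2, -0.9, 0.2]
width: 0.0455
gripper_force: 0.1
```

```bash
cat >> h.py <<'E'
def look():
    W=cam("wrist");p,Rt=tcp();s=get_state();print(np.round(p,4),"yaw",round(np.arctan2(Rt[1,1],Rt[0,1]),3),"tool in stand",stand(p),s["width"],np.round(s["contact_force"],1))
    for c in blobs(brown(W[0]),250):
        x,y,w,h=cv2.boundingRect(c)
        if 150<x+w/2<360 and y+h<300:
            M=cv2.moments(c);u=(M["m10"]/M["m00"],M["m01"]/M["m00"]);a=plane(W,u,.12)
            print((x,y,w,h),cv2.contourArea(c),"stand",stand(a),"tool xy",np.round((Rt.T@(a-p))[:2],4))
    return W
E
python3 -c "
from h import *
look()"
```

```text
[ 0.5401 -0.0426  0.0774] yaw 0.11 tool in stand [-0.1285 -0.032 ] 0.0450911982692651 [-1.3  1.9 -0.1]
(198, 181, 131, 73) 4395.5 stand [-0.1276 -0.0179] tool xy [0.0141 0.0011]
```

>>> send_rows --increments '[{"gripper":-0.06,"linear":[-0.002,0.001,0],"delta_rot":[0,0,-0.13]},{"gripper":-0.06,"linear":[-0.004,0.003,0],"delta_rot":[0,0,-0.26]},{"gripper":-0.06,"linear":[-0.006,0.005,0],"delta_rot":[0,0,-0.39]},{"gripper":-0.06,"linear":[-0.008,0.007,0],"delta_rot":[0,0,-0.52]},{"gripper":-0.06,"linear":[-0.008,0.01,0],"delta_rot":[0,0,-0.65]},{"gripper":-0.06,"linear":[-0.009,0.013,0],"delta_rot":[0,0,-0.78]},{"gripper":-0.06,"linear":[-0.009,0.016,0],"delta_rot":[0,0,-0.91]},{"gripper":-0.06,"linear":[-0.009,0.019,0],"delta_rot":[0,0,-1.04]}]'

```text
clock: 32.0
position: [0.5382, -0.0286, 0.0782]
ee_rot: [0.004, 0.95, 0.313, 0.006]
contact_force: [12.9, -6.4, -6.7]
width: 0.0452
gripper_force: 6.3
```

```bash
python3 -c "
from h import *
look()"
```

```text
[ 0.5385 -0.0279  0.0784] yaw -0.939 tool in stand [-0.1286 -0.0172] 0.045733999747961614 [ 9.1 -1.5 -1.3]
(185, 186, 130, 65) 4473.5 stand [-0.1161 -0.0066] tool xy [ 0.0165 -0.0024]
(270, 31, 50, 39) 464.0 stand [-0.0385  0.0162] tool xy [0.0951 0.0167]
(286, 0, 70, 39) 1343.5 stand [-0.0199  0.013 ] tool xy [0.1096 0.0287]
```

The right finger's rear is touching leg B in the turn (9 N). The ring itself is already at the bend. I'll lift out, shut the fingers and push the ring's top above the rod instead.

>>> send_rows --increments '[{"gripper":-0.06,"linear":[0.008,-0.005,0],"delta_rot":[0,0,0]},{"gripper":-0.06,"linear":[0.008,-0.005,0.01],"delta_rot":[0,0,0]},{"gripper":-0.06,"linear":[0.008,-0.005,0.03],"delta_rot":[0,0,0]},{"gripper":-0.06,"linear":[0.005,-0.01,0.055],"delta_rot":[0,0,0]},{"gripper":1,"linear":[-0.01,-0.02,0.06],"delta_rot":[0,0,-0.1]},{"gripper":1,"linear":[-0.02,-0.03,0.06],"delta_rot":[0,0,-0.1]},{"gripper":1,"linear":[-0.02,-0.03,0.06],"delta_rot":[0,0,-0.1]},{"gripper":1,"linear":[-0.02,-0.03,0.06],"delta_rot":[0,0,-0.1]}]'

```text
clock: 32.85
position: [0.5107, -0.0569, 0.136]
ee_rot: [-0.0, 0.964, 0.267, -0.0]
contact_force: [-0.2, -0.3, -0.1]
width: 0.0001
gripper_force: 0.0
```

```bash
python3 - <<'E'
from h import *
W=look()
p,Rt=tcp()
for c in blobs(brown(W[0]),250):
    x,y,w,h=cv2.boundingRect(c)
    if 150<x+w/2<360 and y+h<300:
        r=cv2.minAreaRect(c); b=cv2.boxPoints(r); print([stand(plane(W,q,.115)) for q in b])
D=cam("side")
E
```

```text
[ 0.511  -0.0568  0.1359] yaw -1.031 tool in stand [-0.159  -0.0429] -4.9165803637269294e-05 [ 0.1 -0.5 -0. ]
(180, 125, 99, 28) 1944.0 stand [-0.118  -0.0044] tool xy [ 0.0534 -0.0178]
(276, 18, 41, 27) 280.5 stand [-0.0421 -0.0149] tool xy [0.1179 0.0236]
(296, 0, 44, 18) 358.5 stand [-0.0233 -0.0231] tool xy [0.1315 0.039 ]
[array([-0.1262,  0.03  ]), array([-0.0948, -0.0295]), array([-0.1103, -0.0381]), array([-0.1426,  0.0229])]
[array([-0.0428, -0.0025]), array([-0.0377, -0.003 ]), array([-0.0378, -0.0299]), array([-0.043 , -0.0296])]
[array([-0.0251, -0.0082]), array([-0.0141, -0.0319]), array([-0.022 , -0.0364]), array([-0.0332, -0.0123])]
```

>>> send_rows --increments '[{"gripper":1,"linear":[0.016,0.029,0],"delta_rot":[0,0,0]},{"gripper":1,"linear":[0.016,0.029,-0.02],"delta_rot":[0,0,0]},{"gripper":1,"linear":[0.016,0.029,-0.029],"delta_rot":[0,0,0]},{"gripper":1,"linear":[0.016,0.029,-0.029],"delta_rot":[0,0,0]}]'

```text
clock: 33.35
position: [0.5257, -0.0275, 0.1054]
ee_rot: [-0.001, 0.964, 0.267, -0.002]
contact_force: [0.2, 1.0, 0.6]
width: -0.0
gripper_force: 0.0
```

>>> send_rows --increments '[{"gripper":1,"linear":[0.005,0.004,0],"delta_rot":[0,0,-0.05]},{"gripper":1,"linear":[0.01,0.009,0],"delta_rot":[0,0,-0.13]},{"gripper":1,"linear":[0.014,0.0135,0],"delta_rot":[0,0,-0.21]},{"gripper":1,"linear":[0.019,0.016,0],"delta_rot":[0,0,-0.3]},{"gripper":1,"linear":[0.025,0.018,0],"delta_rot":[0,0,-0.38]},{"gripper":1,"linear":[0.031,0.0195,0],"delta_rot":[0,0,-0.43]},{"gripper":1,"linear":[0.037,0.02,0],"delta_rot":[0,0,-0.43]},{"gripper":1,"linear":[0.037,0.02,0],"delta_rot":[0,0,-0.43]}]'

```text
clock: 34.15
position: [0.5624, -0.0141, 0.1095]
ee_rot: [0.005, 0.998, 0.056, -0.002]
contact_force: [-7.3, -12.7, 11.0]
width: 0.0001
gripper_force: 7.9
```

```bash
python3 -c "
from h import *
look()"
```

```text
[ 0.5626 -0.014   0.1096] yaw -1.459 tool in stand [-0.1032 -0.0059] 4.480532434185238e-05 [ -7.2 -12.2  11.1]
(252, 225, 54, 41) 580.5 stand [-0.1137 -0.0277] tool xy [-0.0107  0.0218]
(151, 7, 175, 64) 5205.5 stand [0.0035 0.0028] tool xy [ 0.1066 -0.0082]
```

>>> send_rows --increments '[{"gripper":1,"linear":[0,-0.003,0.01],"delta_rot":[0,0,0]},{"gripper":1,"linear":[0,-0.003,0.03],"delta_rot":[0,0,0]},{"gripper":1,"linear":[-0.02,-0.003,0.05],"delta_rot":[0,0,0]},{"gripper":1,"linear":[-0.06,-0.003,0.07],"delta_rot":[0,0,0]},{"gripper":1,"linear":[-0.09,-0.003,0.07],"delta_rot":[0,0,0]},{"gripper":1,"linear":[-0.09,-0.003,0.07],"delta_rot":[0,0,0]}]'

```text
clock: 34.8
position: [0.4705, -0.0106, 0.1785]
ee_rot: [-0.0, 0.999, 0.055, -0.001]
contact_force: [0.3, -0.5, 0.4]
width: 0.0001
gripper_force: 0.0
```

```bash
python3 - <<'E'
from h import *
W=look(); cv2.imwrite("pics/w15.png",W[0])
for c in blobs(brown(W[0]),150):
    x,y,w,h=cv2.boundingRect(c)
    if y+h<300:
        r=cv2.minAreaRect(c); b=cv2.boxPoints(r); print((x,y,w,h),[stand(plane(W,q,.115)) for q in b])
# rod end and stop check: metallic grey mask
print([np.round(proj(W,(*(ST+a*EX+b*EY),z))) for a,b,z in ((0,0,.125),(-.13,0,.125),(-.13,-.11,.125),(-.13,-.11,.168))])
h=cv2.cvtColor(W[0],cv2.COLOR_BGR2HSV); m=((h[...,1]<40)&(h[...,2]>110)&(h[...,2]<225)).astype(np.uint8)
for c in blobs(m,150): print("grey",cv2.boundingRect(c),cv2.contourArea(c))
E
```

```text
[ 0.4731 -0.0109  0.1784] yaw -1.462 tool in stand [-0.1918  0.0068] 0.00019083896510232632 [0.4 0.4 0.9]
(224, 39, 74, 77) 2349.0 stand [-0.0964  0.0041] tool xy [0.0953 0.0029]
(440, 217, 56, 48) [array([-0.237 , -0.1596]), array([-0.2093, -0.1733]), array([-0.243 , -0.2232]), array([-0.2728, -0.2105])]
(455, 168, 57, 46) [array([-0.1943, -0.1672]), array([-0.1636, -0.175 ]), array([-0.1854, -0.2264]), array([-0.2178, -0.2203])]
(35, 165, 57, 53) [array([-0.1868,  0.2123]), array([-0.1558,  0.1752]), array([-0.1922,  0.1457]), array([-0.226 ,  0.1834])]
(472, 113, 40, 43) [array([-0.1223, -0.1705]), array([-0.1222, -0.2026]), array([-0.1568, -0.2114]), array([-0.1568, -0.178 ])]
(498, 66, 14, 22) [array([-0.0868, -0.1834]), array([-0.0868, -0.1936]), array([-0.1022, -0.1975]), array([-0.1022, -0.1871])]
(408, 41, 81, 214) [array([-0.2449, -0.1311]), array([-0.0651, -0.1559]), array([-0.0692, -0.1716]), array([-0.2512, -0.1504])]
(224, 39, 74, 77) [array([-0.1177,  0.0382]), array([-0.0588,  0.0148]), array([-0.0719, -0.0287]), array([-0.133 , -0.0084])]
(227, 1, 33, 7) [array([-0.0428,  0.0289]), array([-0.0427,  0.0051]), array([-0.0466,  0.0051]), array([-0.0467,  0.029 ])]
(21, 0, 39, 8) [array([-0.0424,  0.182 ]), array([-0.0423,  0.1538]), array([-0.0469,  0.1546]), array([-0.0469,  0.1831])]
[array([267., -79.]), array([265., 123.]), array([403., 123.]), array([437., 124.])]
grey (0, 325, 30, 28) 494.5
grey (327, 216, 42, 59) 1286.0
grey (263, 101, 147, 28) 1074.5
grey (260, 0, 11, 85) 587.5
```

```bash
cat >> h.py <<'E'
def ascii(W,x0,x1,y0,y1,sx=2,sy=3):
    im=W[0]; b=brown(im); h=cv2.cvtColor(im,cv2.COLOR_BGR2HSV); g=((h[...,1]<45)&(h[...,2]>80)&(h[...,2]<235))
    for y in range(y0,y1,sy): print("%3d "%y+"".join("#" if b[y,x] else ("|" if g[y,x] else ".") for x in range(x0,x1,sx)))
E
python3 - <<'E'
from h import *
W=look(); ascii(W,210,320,20,132)
E
```

```text
[ 0.4746 -0.0111  0.1782] yaw -1.461 tool in stand [-0.1903  0.0065] -9.916237438564335e-05 [0.2 0.2 0. ]
(228, 39, 62, 94) 2124.5 stand [-0.0959  0.0061] tool xy [0.0942 0.0005]
 20 .........................|||||.........................
 23 .........................|||||.........................
 26 .........................|||||.........................
 29 .........................|||||.........................
 32 .........................|||||.........................
 35 ......#.#................|||||.........................
 38 ......#..................|||||.........................
 41 ..............##.........|||||.#.#####.................
 44 ......#.......#...###....|||||.#####..#................
 47 ..............#....#..##.|||||.####.###................
 50 .............#.....##.###|||||.########................
 53 ...................##..##|||||.########................
 56 ..............#.......###|||||.########................
 59 ..............#....######|||||#########................
 62 ..............#....######|||||.##.#####................
 65 ..............#..
[... 658 characters left out ...]
############|||.........................
101 ..........####.#.##.######||||.......................#.
104 ..........#####..#.######|||||......................#..
107 .........###############.|||||......................#..
110 ..........#############...|||||........................
113 ..........##########..#...||||||.......................
116 ............####.#.#......#||||||......................
119 ...........................#|||||||....................
122 .....................#.......||||||||||||||||||||||||||
125 ..............#.|....#........|||||||||||||||||||||||||
128 .................#...#...........||||||||||||||||||||||
131 ................#....#................|||||||||||||....
```

```bash
python3 - <<'E'
from h import *
W=cam("wrist")
for u in ((232,107),(240,113),(248,92),(262,88),(262,80),(280,50),(286,46),(272,80)):
    print(u,[stand(plane(W,u,z)).tolist() for z in (.135,.105)])
D=cam("side"); S=cam("scene")
print([np.round(proj(C,(*(ST+a*EX),.105))) for C in (S,D) for a in (0,-.13)])
ascii(D,215,300,150,200,1,2)
E
```

```text
(232, 107) [[-0.1144, 0.0242], [-0.1134, 0.0269]]
(240, 113) [[-0.1187, 0.0183], [-0.1183, 0.0201]]
(248, 92) [[-0.1038, 0.0121], [-0.1013, 0.0131]]
(262, 88) [[-0.101, 0.0018], [-0.0981, 0.0014]]
(262, 80) [[-0.0956, 0.0018], [-0.0919, 0.0014]]
(280, 50) [[-0.0757, -0.0109], [-0.0693, -0.0131]]
(286, 46) [[-0.0731, -0.015], [-0.0663, -0.0178]]
(272, 80) [[-0.0956, -0.0055], [-0.0919, -0.0069]]
[array([308., 184.]), array([277., 204.]), array([224., 170.]), array([270., 177.])]
150 .................................................#######.##..||||....................
152 ....................................................#######.||||..##.......##........
154 ............................................................||||.################....
156 ........#...................................................|||............##...#.###
158 .......###..................................................|........................
160 ......####.................................................|.........................
162 .......||.................................................||.............
[... 932 characters left out ...]
..............................#########...............................
186 ...#.#####....................................#######................................
188 ....#####............................................................................
190 .....###.............................................................................
192 .....................................................................................
194 .....................................................................................
196 .....................................................................................
198 ............................######...................................................
```

The ring is on leg A at about x = -0.1 in the stand frame, yawed about 50°. I'll pinch its outer (left) end from above with the fingers along leg A and carry it to the stop. That side has no rod in the way.

>>> send_rows --increments '[{"gripper":1,"linear":[0.01,0.005,0],"delta_rot":[0,0,0.14]},{"gripper":0.5,"linear":[0.02,0.01,0],"delta_rot":[0,0,0.28]},{"gripper":-0.06,"linear":[0.03,0.015,0],"delta_rot":[0,0,0.42]},{"gripper":-0.06,"linear":[0.04,0.02,0],"delta_rot":[0,0,0.56]},{"gripper":-0.06,"linear":[0.05,0.025,0],"delta_rot":[0,0,0.7]},{"gripper":-0.06,"linear":[0.06,0.028,0],"delta_rot":[0,0,0.84]},{"gripper":-0.06,"linear":[0.07,0.028,0],"delta_rot":[0,0,0.98]},{"gripper":-0.06,"linear":[0.076,0.028,0],"delta_rot":[0,0,1.12]}]'

```text
clock: 35.85
position: [0.5521, 0.0172, 0.1765]
ee_rot: [-0.0, 0.815, 0.579, -0.0]
contact_force: [-0.2, 0.9, 0.3]
width: 0.0454
gripper_force: 0.0
```

>>> send_rows --increments '[{"gripper":-0.06,"linear":[0,0,0],"delta_rot":[0,0,0.14]},{"gripper":-0.06,"linear":[0,0,0],"delta_rot":[0,0,0.28]},{"gripper":-0.06,"linear":[0,0,0],"delta_rot":[0,0,0.45]},{"gripper":-0.06,"linear":[0,0,0],"delta_rot":[0,0,0.45]},{"gripper":-0.06,"linear":[0,0,0],"delta_rot":[0,0,0.45]}]'

```text
clock: 36.35
position: [0.5508, 0.0171, 0.1768]
ee_rot: [-0.0, 0.668, 0.744, -0.0]
contact_force: [-0.4, -0.1, 0.9]
width: 0.0452
gripper_force: 0.0
```

```bash
python3 - <<'E'
from h import *
W=look(); print([np.round(proj(W,(*(ST+a*EX+b*EY),z))) for a,b,z in ((0,0,.125),(-.13,0,.125),(-.112,.026,.11),(-.13,-.11,.168))])
ascii(W,200,320,170,300)
E
```

```text
[0.5507 0.0171 0.1769] yaw 0.107 tool in stand [-0.1116  0.0262] 0.04541129024140135 [-0.4 -0.3  0.6]
(242, 193, 58, 57) 1199.0 stand [-0.1017  0.0056] tool xy [-0.0206  0.01  ]
[array([385., 227.]), array([237., 227.]), array([258., 194.]), array([236., 370.])]
170 ............................................................
173 ...................||................................|......
176 ..................|||.......................................
179 ............................................................
182 ............................................................
185 ...........#................................................
188 ............................................................
191 ............................................................
194 .......................#####................................
197 ......................#########.............................
200 ......................###########...........................
203 ......................#.###.#######.........................
206 .......................#############.................
[... 1322 characters left out ...]
.......||||.....................................||
272 .................||||.......................................
275 .................||||.......................................
278 .................|||||......................................
281 .................|||||......................................
284 .................||||.......................................
287 .................|||||......................................
290 .................|||||......................................
293 ..................||||......................................
296 ..................||||......................................
299 ..................||||......................................
```

>>> send_rows --increments '[{"gripper":-0.06,"linear":[-0.003,-0.004,-0.03],"delta_rot":[0,0,0]},{"gripper":-0.06,"linear":[-0.003,-0.004,-0.06],"delta_rot":[0,0,0]},{"gripper":-0.06,"linear":[-0.003,-0.004,-0.085],"delta_rot":[0,0,0]},{"gripper":-0.06,"linear":[-0.003,-0.004,-0.105],"delta_rot":[0,0,0]},{"gripper":-0.06,"linear":[-0.003,-0.004,-0.11],"delta_rot":[0,0,0]},{"gripper":-0.06,"linear":[-0.003,-0.004,-0.11],"delta_rot":[0,0,0]}]'

```text
clock: 37.0
position: [0.547, 0.0131, 0.0668]
ee_rot: [-0.001, 0.668, 0.744, -0.0]
contact_force: [0.1, -0.3, -0.3]
width: 0.0453
gripper_force: 0.0
```

>>> send_rows --increments '[{"gripper":0.3,"linear":[0,0,0],"delta_rot":[0,0,0]},{"gripper":0.5,"linear":[0,0,0],"delta_rot":[0,0,0]},{"gripper":0.7,"linear":[0,0,0],"delta_rot":[0,0,0]},{"gripper":0.85,"linear":[0,0,0],"delta_rot":[0,0,0]},{"gripper":0.85,"linear":[0,0,0],"delta_rot":[0,0,0]},{"gripper":0.85,"linear":[0,0,0],"delta_rot":[0,0,0]}]' --newtons 20

```text
clock: 37.6
position: [0.548, 0.0132, 0.0681]
ee_rot: [0.001, 0.668, 0.745, 0.001]
contact_force: [0.1, 2.1, 6.2]
width: 0.0138
gripper_force: 18.3
```

```bash
python3 - <<'E'
from h import *
W=look(); ascii(W,190,330,180,320,2,4)
E
```

```text
[0.5479 0.0132 0.068 ] yaw 0.109 tool in stand [-0.1148  0.0227] 0.013678831843243892 [0.1 1.2 4.8]
(284, 232, 47, 42) 360.0 stand [-0.0892  0.0238] tool xy [0.0011 0.0256]
(210, 170, 233, 5) 332.5 stand [-0.0833  0.0667] tool xy [0.0439 0.0316]
180 ......................................................................
184 ......................................................................
188 ......................................................................
192 ......................................................................
196 .........#...........................................................|
200 ....................#.................................................
204 ......................................................................
208 ......................................................................
212 ..........#...........................................................
216 ......................................................................
220 ......................................................................
224 .........................
[... 1070 characters left out ...]
.........................
284 ............................###########..#............................
288 .............................###########..............................
292 .............................#.##########.............................
296 ...............................###########............................
300 ...............................###########............................
304 ..........................|||||..###.|||####..........................
308 ........................|||||||||#####|||####.........................
312 ........................||||||||||###########.........................
316 ........................|||||||||..##########.........................
```

The ring is pinched upright across leg A (14 mm, 18 N). I'll carry it along leg A.

>>> send_rows --increments '[{"gripper":0.85,"linear":[0.01,0.001,0],"delta_rot":[0,0,0]},{"gripper":0.85,"linear":[0.02,0.002,0],"delta_rot":[0,0,0]},{"gripper":0.85,"linear":[0.03,0.003,0],"delta_rot":[0,0,0]},{"gripper":0.85,"linear":[0.04,0.004,0],"delta_rot":[0,0,0]},{"gripper":0.85,"linear":[0.05,0.005,0],"delta_rot":[0,0,0]},{"gripper":0.85,"linear":[0.06,0.006,0],"delta_rot":[0,0,0]},{"gripper":0.85,"linear":[0.07,0.008,0],"delta_rot":[0,0,0]},{"gripper":0.85,"linear":[0.078,0.009,0],"delta_rot":[0,0,0]}]'

```text
clock: 38.45
position: [0.6186, 0.0228, 0.0668]
ee_rot: [-0.006, 0.667, 0.745, -0.005]
contact_force: [-30.1, -1.0, 23.9]
width: 0.0127
gripper_force: 29.8
```

```bash
python3 - <<'E'
from h import *
W=look(); ascii(W,190,330,220,320,2,5)
E
```

```text
[0.6186 0.0227 0.0668] yaw 0.11 tool in stand [-0.0435  0.0246] 0.012536062458554004 [-15.7   0.8  12.6]
(129, 173, 233, 5) 429.0 stand [-0.0417  0.0674] tool xy [0.043  0.0011]
220 ..................................................##............######
225 ..................................................##............######
230 ......................|||||...............||||....##............######
235 ......................|||||......#######..|||||...##............######
240 ...............#.....|||||....##########..|||||................#######
245 .....................|||||...########.##...|||||...............#######
250 ....................||||||...####.###..#...||||||......#.......#######
255 ....................|||||...##.#######.....||||||.......##.....#######
260 .......................||...#######.##.....|||...........###...#######
265 .........#..............|...#.#######......||...............##.#######
270 ........#....................#######.#..#....................########.
275 ............................##########................................
280 ............................###########...............................
285 ............................############..............................
290 .............................##########.#.............................
295 ...........................#..##########..............................
300 .........................|.....#####.####.............................
305 .........................|||||||############..........................
310 .........................||||||||######|.###..........................
315 .........................|||||||||######||||..........................
```

The gripper's body or a knuckle has met the post (30 N). I'll back off, release the ring there, and do the last stretch as a higher straddling push.

>>> send_rows --increments '[{"gripper":0.85,"linear":[-0.012,-0.001,0],"delta_rot":[0,0,0]},{"gripper":0.85,"linear":[-0.014,-0.001,0],"delta_rot":[0,0,0]},{"gripper":0.5,"linear":[-0.014,-0.001,0],"delta_rot":[0,0,0]},{"gripper":0.3,"linear":[-0.014,-0.001,0],"delta_rot":[0,0,0]},{"gripper":0.3,"linear":[-0.014,-0.001,0.03],"delta_rot":[0,0,0]},{"gripper":0.3,"linear":[-0.014,-0.001,0.07],"delta_rot":[0,0,0]},{"gripper":0,"linear":[-0.014,-0.001,0.11],"delta_rot":[0,0,0]},{"gripper":-0.06,"linear":[-0.034,-0.005,0.11],"delta_rot":[0,0,-0.1]}]'

```text
clock: 39.3
position: [0.5978, 0.0166, 0.183]
ee_rot: [0.006, 0.705, 0.709, 0.005]
contact_force: [0.4, -0.9, 0.3]
width: 0.0453
gripper_force: 0.0
```

>>> send_rows --increments '[{"gripper":-0.06,"linear":[-0.01,-0.005,0],"delta_rot":[0,0,-0.14]},{"gripper":-0.06,"linear":[-0.015,-0.01,0],"delta_rot":[0,0,-0.28]},{"gripper":-0.06,"linear":[-0.015,-0.015,0],"delta_rot":[0,0,-0.42]},{"gripper":-0.06,"linear":[-0.015,-0.02,0],"delta_rot":[0,0,-0.56]},{"gripper":-0.06,"linear":[-0.015,-0.025,0],"delta_rot":[0,0,-0.7]},{"gripper":-0.06,"linear":[-0.015,-0.025,0],"delta_rot":[0,0,-0.84]},{"gripper":-0.06,"linear":[-0.015,-0.025,0],"delta_rot":[0,0,-0.98]},{"gripper":-0.06,"linear":[-0.015,-0.025,0],"delta_rot":[0,0,-1.12]}]'

```text
clock: 40.1
position: [0.5766, -0.0083, 0.1768]
ee_rot: [0.0, 0.974, 0.225, -0.0]
contact_force: [0.3, -0.2, -0.1]
width: 0.0448
gripper_force: 0.0
```

>>> send_rows --increments '[{"gripper":-0.06,"linear":[0,0,0],"delta_rot":[0,0,-0.14]},{"gripper":-0.06,"linear":[0,0,0],"delta_rot":[0,0,-0.28]},{"gripper":-0.06,"linear":[0,0,0],"delta_rot":[0,0,-0.351]},{"gripper":-0.06,"linear":[0,0,0],"delta_rot":[0,0,-0.351]},{"gripper":-0.06,"linear":[0,0,0],"delta_rot":[0,0,-0.351]}]'

```text
clock: 40.6
position: [0.5765, -0.0081, 0.177]
ee_rot: [0.0, 0.998, 0.055, -0.0]
contact_force: [0.2, 0.3, -0.3]
width: 0.0451
gripper_force: 0.0
```

```bash
python3 - <<'E'
from h import *
W=look(); ascii(W,190,330,80,260,2,4)
print([np.round(proj(W,(*(ST+a*EX+b*EY),z))) for a,b,z in ((0,0,.125),(-.05,0,.125),(-.13,0,.125))])
E
```

```text
[ 0.5764 -0.0081  0.177 ] yaw -1.461 tool in stand [-0.0888 -0.0015] 0.045334840788130874 [ 0.1 -0.1  0.1]
(218, 121, 74, 44) 1162.5 stand [-0.0407 -0.0008] tool xy [ 0.0481 -0.0006]
(197, 51, 113, 55) 1193.0 stand [0.0035 0.0006] tool xy [ 0.0923 -0.0019]
(183, 0, 222, 26) 2976.5 stand [ 0.0541 -0.0286] tool xy [0.1429 0.0274]
 80 .....####.##################################....######.#.##....#.#....
 84 .......########################.####.####################......#.#....
 88 ..........###############||||||||||||||#######.########........#......
 92 .............################||||||#################...........#......
 96 ...............#.............|||||.............................##.....
100 ...............#.............|||||...............#.............#......
104 ...............#.............|||||...............#............#.......
108 ...............#.............|||||...............#............#.......
112 ...............#####...#..#.#.||||...............#....................
116 ..............................||||....................................
120 ..............#.
[... 1968 characters left out ...]
....................................
228 ..............................|||||...................................
232 .......||||...................|||||.......................||||........
236 .....|||||.....................||||||.....................|||||.......
240 .....|||||......................||||||||...................|||||......
244 ....|||||.........................|||||||||||||||||||||.....|||||.....
248 ...|||||.............................||||||||||||||||||......|||||....
252 ..|||||.......................................................|||||...
256 .|||||........................................................||||||..
[array([254.,  90.]), array([254., 155.]), array([254., 244.])]
```

>>> send_rows --increments '[{"gripper":-0.06,"linear":[0,0.0015,-0.04],"delta_rot":[0,0,0]},{"gripper":-0.06,"linear":[0,0.0015,-0.075],"delta_rot":[0,0,0]},{"gripper":-0.06,"linear":[0,0.0015,-0.086],"delta_rot":[0,0,0]},{"gripper":-0.06,"linear":[0.012,0.003,-0.086],"delta_rot":[0,0,0]},{"gripper":-0.06,"linear":[0.024,0.004,-0.086],"delta_rot":[0,0,0]},{"gripper":-0.06,"linear":[0.036,0.0055,-0.086],"delta_rot":[0,0,0]},{"gripper":-0.06,"linear":[0.046,0.0065,-0.086],"delta_rot":[0,0,0]},{"gripper":-0.06,"linear":[0.052,0.007,-0.086],"delta_rot":[0,0,0]}]'

```text
clock: 41.45
position: [0.6305, -0.0009, 0.0923]
ee_rot: [0.0, 0.999, 0.055, 0.001]
contact_force: [-0.5, -0.0, 0.0]
width: 0.0455
gripper_force: 0.1
```

>>> send_rows --increments '[{"gripper":-0.06,"linear":[0.004,0,0],"delta_rot":[0,0,0]},{"gripper":-0.06,"linear":[0.008,0.001,0],"delta_rot":[0,0,0]},{"gripper":-0.06,"linear":[0.012,0.001,0],"delta_rot":[0,0,0]},{"gripper":-0.06,"linear":[0.012,0.001,0],"delta_rot":[0,0,0]}]'

```text
clock: 41.85
position: [0.6407, 0.0, 0.0913]
ee_rot: [0.0, 0.999, 0.054, 0.0]
contact_force: [0.5, -0.2, 0.1]
width: 0.0452
gripper_force: 0.0
```

```bash
python3 - <<'E'
from h import *
W=look(); ascii(W,190,330,120,260,2,5)
E
```

```text
[0.6403 0.     0.0913] yaw -1.462 tool in stand [-0.0243 -0.0003] 0.04520717440653539 [0.7 0.2 0.1]
(198, 216, 122, 22) 1498.5 stand [-0.0144 -0.    ] tool xy [ 0.0099 -0.0003]
(168, 136, 170, 23) 2566.5 stand [0.0294 0.    ] tool xy [ 0.0538 -0.0003]
(155, 20, 297, 59) 5039.5 stand [ 0.0729 -0.0079] tool xy [0.0972 0.0076]
120 ..............########################...#############...#############
125 ......................................................................
130 ......................................................................
135 ......................................................................
140 ........#######################.#########################.............
145 ..########.###################################################........
150 ####################################################################..
155 ######################################################################
160 ......................................................................
165 ......................................................................
170 ....................
[... 625 characters left out ...]
.........................
215 ......................................................................
220 .....#.###########.#########################################..........
225 ........##################################################............
230 .......||||.#########################################....||||.........
235 ......|||||.........####..#####################...........|||||.......
240 .....|||||...................||||||........................|||||......
245 ...||||||...................|||||||.........................|||||.....
250 ..||||||....................|||||||..........................|||||....
255 .||||||.....................|||||||...................#.......||||||..
```

>>> send_rows --increments '[{"gripper":-0.06,"linear":[0.003,0,0],"delta_rot":[0,0,0]},{"gripper":-0.06,"linear":[0.005,0.0005,0],"delta_rot":[0,0,0]},{"gripper":-0.06,"linear":[0.005,0.0005,0],"delta_rot":[0,0,0]}]'

```text
clock: 42.2
position: [0.644, 0.0002, 0.0912]
ee_rot: [0.0, 0.999, 0.054, -0.001]
contact_force: [-2.6, -1.7, 2.0]
width: 0.0454
gripper_force: 1.9
```

```bash
python3 - <<'E'
from h import *
W=look()
E
```

```text
[6.44e-01 2.00e-04 9.12e-02] yaw -1.462 tool in stand [-0.0206 -0.0005] 0.04525109966570632 [-3.7 -1.4  2.1]
(196, 225, 127, 14) 800.0 stand [-0.0141  0.0002] tool xy [ 0.0064 -0.0007]
(165, 139, 174, 28) 3232.5 stand [0.0296 0.0002] tool xy [ 0.0502 -0.0007]
(163, 18, 281, 65) 5903.0 stand [ 0.0758 -0.0065] tool xy [0.0964 0.0061]
```

Ring 1 is at the stop with 4 N of contact. Next is ring_a near (0.418, 0.239).

>>> send_rows --increments '[{"gripper":-0.06,"linear":[-0.004,0,0.02],"delta_rot":[0,0,0]},{"gripper":-0.06,"linear":[-0.004,0,0.06],"delta_rot":[0,0,0]},{"gripper":-0.3,"linear":[-0.004,0,0.11],"delta_rot":[0,0,0]},{"gripper":-1,"linear":[-0.02,0.02,0.13],"delta_rot":[0,0,0.14]},{"gripper":-1,"linear":[-0.055,0.055,0.13],"delta_rot":[0,0,0.28]},{"gripper":-1,"linear":[-0.09,0.09,0.13],"delta_rot":[0,0,0.42]},{"gripper":-1,"linear":[-0.125,0.125,0.13],"delta_rot":[0,0,0.56]},{"gripper":-1,"linear":[-0.16,0.16,0.13],"delta_rot":[0,0,0.7]}]'

```text
clock: 43.05
position: [0.4846, 0.1621, 0.2216]
ee_rot: [-0.0, 0.918, 0.396, 0.001]
contact_force: [0.4, -0.2, 0.6]
width: 0.0852
gripper_force: 0.0
```

>>> send_rows --increments '[{"gripper":-1,"linear":[-0.034,0.039,0],"delta_rot":[0,0,0.14]},{"gripper":-1,"linear":[-0.068,0.078,-0.01],"delta_rot":[0,0,0.28]},{"gripper":-1,"linear":[-0.068,0.078,-0.05],"delta_rot":[0,0,0.42]},{"gripper":-1,"linear":[-0.068,0.078,-0.09],"delta_rot":[0,0,0.56]},{"gripper":-1,"linear":[-0.068,0.078,-0.11],"delta_rot":[0,0,0.7]},{"gripper":-1,"linear":[-0.068,0.078,-0.12],"delta_rot":[0,0,0.84]},{"gripper":-1,"linear":[-0.068,0.078,-0.12],"delta_rot":[0,0,0.87]},{"gripper":-1,"linear":[-0.068,0.078,-0.12],"delta_rot":[0,0,0.87]}]'

```text
clock: 43.85
position: [0.4177, 0.239, 0.1011]
ee_rot: [0.0, 0.668, 0.744, 0.001]
contact_force: [1.3, -0.2, -0.2]
width: 0.0856
gripper_force: 0.0
```

```bash
python3 - <<'E'
from h import *
W=cam("wrist"); p,Rt=tcp(); print(p,np.arctan2(Rt[1,1],Rt[0,1]))
for r in rings(W): print(r)
S=cam("scene"); D=cam("side"); print([np.round(proj(C,(*(ST+a*EX),.105))) for C in (S,D) for a in (-.008,)])
ascii(D,205,285,148,196,1,2)
E
```

```text
[0.41790497 0.23902474 0.10144858] 0.10706912778705799
(500.6, 294.9, array([0.7047, 0.1426]), 'dia', array([0.0295, 0.0581]), 'fill', 0.9)
(493.6, 202.2, array([0.6593, 0.2484]), 'dia', array([0.0729, 0.0881]), 'fill', 0.44)
(257.5, 187.1, array([0.4173, 0.2382]), 'dia', array([0.0674, 0.0697]), 'fill', 0.97)
[array([306., 185.]), array([226., 170.])]
148 .......|||....................................................#..||..|....|||..|
150 ............................................................###..|||.|...|.||.|.
152 ..............................................................#........|...|.|..
154 .................................................................|.....|.|...|..
156 .................................................................||.||||.....|..
158 .................##...............................................|...||||||.|.|
160 ................##.#.....######...................................|........|||||
162 .................||.######...##..................................||............|
164 ................|||||.#......................................
[... 594 characters left out ...]
.....||.|......|..||
180 #.............#########..........................................|||.||.|.....||
182 ..............########..................................................|...||..
184 ..............########.................................................|......||
186 ...............#######..........................................|.....||......|.
188 ...............#####...........................................||.....|.....|||.
190 ................###.............................................|||.......|....|
192 ................#.............................................#...||||..|.||....
194 ...............................................................#....||||...|.|..
```

>>> send_rows --increments '[{"gripper":-1,"linear":[0.0005,-0.001,-0.04],"delta_rot":[0,0,0]},{"gripper":-1,"linear":[0.0005,-0.001,-0.08],"delta_rot":[0,0,0]},{"gripper":-1,"linear":[0.0005,-0.001,-0.115],"delta_rot":[0,0,0]},{"gripper":-1,"linear":[0.0005,-0.001,-0.13],"delta_rot":[0,0,0]},{"gripper":-1,"linear":[0.0005,-0.001,-0.136],"delta_rot":[0,0,0]},{"gripper":-1,"linear":[0.0005,-0.001,-0.136],"delta_rot":[0,0,0]},{"gripper":-0.7,"linear":[0.0005,-0.001,-0.136],"delta_rot":[0,0,0]},{"gripper":-0.55,"linear":[0.0005,-0.001,-0.136],"delta_rot":[0,0,0]}]' --newtons 30

```text
clock: 44.8
position: [0.4191, 0.2381, -0.0331]
ee_rot: [0.001, 0.668, 0.744, 0.001]
contact_force: [-0.4, -0.5, 2.9]
width: 0.0686
gripper_force: 33.0
```

>>> send_rows --increments '[{"gripper":-0.45,"linear":[0,0,0],"delta_rot":[0,0,0]},{"gripper":-0.45,"linear":[0,0,0],"delta_rot":[0,0,0]},{"gripper":-0.45,"linear":[0,0,0],"delta_rot":[0,0,0]},{"gripper":-0.45,"linear":[0,0,0],"delta_rot":[0,0,0]}]'

```text
clock: 45.2
position: [0.4191, 0.2381, -0.0331]
ee_rot: [0.001, 0.668, 0.744, 0.002]
contact_force: [-0.7, 0.2, 6.8]
width: 0.0688
gripper_force: 33.1
```

>>> send_rows --increments '[{"gripper":-0.45,"linear":[0,0,0.01],"delta_rot":[0,0,0]},{"gripper":-0.45,"linear":[0,0,0.04],"delta_rot":[0,0,0]},{"gripper":-0.45,"linear":[0,0,0.08],"delta_rot":[0,0,0]},{"gripper":-0.45,"linear":[0,0,0.12],"delta_rot":[0,0,0]},{"gripper":-0.45,"linear":[0,0,0.16],"delta_rot":[0,0,0]},{"gripper":-0.45,"linear":[0,-0.03,0.19],"delta_rot":[0,0,0]},{"gripper":-0.45,"linear":[0,-0.07,0.205],"delta_rot":[0,0,0]},{"gripper":-0.45,"linear":[0.015,-0.11,0.205],"delta_rot":[0,0,0]}]'

```text
clock: 46.0
position: [0.4329, 0.1272, 0.1741]
ee_rot: [0.002, 0.667, 0.745, 0.002]
contact_force: [0.7, 0.7, -0.4]
width: 0.0684
gripper_force: 34.1
```

>>> send_rows --increments '[{"gripper":-0.45,"linear":[0.015,-0.04,0],"delta_rot":[0,0,0]},{"gripper":-0.45,"linear":[0.03,-0.08,0],"delta_rot":[0,0,0]},{"gripper":-0.45,"linear":[0.05,-0.12,0],"delta_rot":[0,0,0]},{"gripper":-0.45,"linear":[0.07,-0.16,0],"delta_rot":[0,0,0]},{"gripper":-0.45,"linear":[0.09,-0.2,0],"delta_rot":[0,0,0]},{"gripper":-0.45,"linear":[0.11,-0.235,0],"delta_rot":[0,0,0]},{"gripper":-0.45,"linear":[0.114,-0.247,0],"delta_rot":[0,0,0]},{"gripper":-0.45,"linear":[0.114,-0.247,0],"delta_rot":[0,0,0]}]'

```text
clock: 46.8
position: [0.547, -0.121, 0.1706]
ee_rot: [0.0, 0.669, 0.743, 0.0]
contact_force: [-1.1, 0.0, -0.3]
width: 0.0689
gripper_force: 34.1
```

>>> send_rows --increments '[{"gripper":-0.45,"linear":[0,0,0],"delta_rot":[0,0,0]}]'

```text
clock: 46.9
position: [0.5457, -0.1183, 0.1705]
ee_rot: [-0.001, 0.668, 0.744, 0.0]
contact_force: [0.1, 0.9, -0.4]
width: 0.0686
gripper_force: 34.1
```

```bash
python3 - <<'E'
from h import *
W=look(); print(get_state()["gripper_force"],np.round(proj(W,(.547,-.119,.168)))); ascii(W,180,340,180,320,2,4)
E
```

```text
[ 0.5457 -0.1179  0.1706] yaw 0.109 tool in stand [-0.1311 -0.1074] 0.06835364855396868 [-1.  -0.2 -0.8]
34.06118094921112 [260. 221.]
180 ......................................|||||.....................................
184 ......................................||||......................................
188 .............................######################.............................
192 .......................#################################........................
196 ....................#.#####################################.....................
200 ..................##########################################.#..................
204 ...............########################.########################................
208 .............##################.......||||.......#################..............
212 ............###############...........|||||.........###############.............
216 ...........##########.##.............||||||............#############............
220 .........############................||||||..............############...........
224 .........###########......
[... 1309 characters left out ...]
#####...............
288 ....####################.###########.#########################..................
292 ...#############.#############################################..................
296 ..#.....########....#############################..####.#.###...................
300 ..........#####.........############################.##.........................
304 .#......#.#####...........########################..............................
308 ..#......#####...........##...........###.......................................
312 ...#....####.........................####.......................................
316 ......####.................##.....#..##.........................................
```

>>> send_rows --increments '[{"gripper":-0.45,"linear":[0.001,0,-0.015],"delta_rot":[0,0,0]},{"gripper":-0.45,"linear":[0.001,0,-0.03],"delta_rot":[0,0,0]},{"gripper":-0.45,"linear":[0.001,0,-0.045],"delta_rot":[0,0,0]},{"gripper":-0.45,"linear":[0.001,0,-0.06],"delta_rot":[0,0,0]},{"gripper":-0.45,"linear":[0.001,0,-0.066],"delta_rot":[0,0,0]},{"gripper":-0.45,"linear":[0.001,0,-0.066],"delta_rot":[0,0,0]}]'

```text
clock: 47.55
position: [0.5467, -0.1179, 0.1039]
ee_rot: [-0.001, 0.667, 0.745, -0.0]
contact_force: [0.6, -0.2, 0.0]
width: 0.0684
gripper_force: 34.1
```

>>> send_rows --increments '[{"gripper":-0.8,"linear":[0,0,0],"delta_rot":[0,0,0]},{"gripper":-1,"linear":[0,0,0],"delta_rot":[0,0,0]},{"gripper":-1,"linear":[0,0,0],"delta_rot":[0,0,0]},{"gripper":-1,"linear":[0,0,0],"delta_rot":[0,0,0]},{"gripper":-1,"linear":[0,0,0.02],"delta_rot":[0,0,0]},{"gripper":-1,"linear":[0,0,0.05],"delta_rot":[0,0,0]},{"gripper":-0.5,"linear":[0,0,0.075],"delta_rot":[0,0,0]},{"gripper":-0.06,"linear":[-0.01,0,0.08],"delta_rot":[0,0,0.14]}]'

```text
clock: 48.35
position: [0.5408, -0.1205, 0.1878]
ee_rot: [0.004, 0.613, 0.79, 0.001]
contact_force: [0.3, 0.2, -0.6]
width: 0.0591
gripper_force: 0.0
```

>>> send_rows --increments '[{"gripper":-0.06,"linear":[0,0,0],"delta_rot":[0,0,0]},{"gripper":-0.06,"linear":[0,0,0],"delta_rot":[0,0,0]}]'

```text
clock: 48.55
position: [0.5376, -0.1194, 0.1842]
ee_rot: [0.0, 0.615, 0.788, 0.0]
contact_force: [0.0, 0.4, -0.5]
width: 0.0452
gripper_force: 0.0
```

```bash
python3 - <<'E'
from h import *
W=look(); print([np.round(proj(W,(*(ST+a*EX+b*EY),z))) for a,b,z in ((-.13,0,.125),(-.13,-.05,.125),(-.13,-.11,.125))])
ascii(W,170,340,60,230,2,4)
E
```

```text
[ 0.5376 -0.1194  0.1837] yaw 0.246 tool in stand [-0.1394 -0.108 ] 0.045251360712757496 [-0.7 -0.   0.2]
(217, 242, 85, 33) 847.0 stand [-0.1312 -0.1687] tool xy [-0.0612 -0.0002]
(127, 222, 73, 24) 644.0 stand [-0.2241 -0.1575] tool xy [-0.0375 -0.0907]
(241, 118, 72, 46) 1427.5 stand [-0.1304 -0.0592] tool xy [0.047  0.0156]
[array([290.,  65.]), array([279., 131.]), array([269., 200.])]
 60 |.....................................................|..............................
 64 |................................................................|||||||||||||.......
 68 ............................................#.................|||||||||||||||||||||||
 72 ............................................................|||||||||||||||||||||||||
 76 ..........................................................|||||||................||||
 80 .........................................................||||||......................
 84 .........................................................|||||.......................
 88 ........................................................|||||...........
[... 2463 characters left out ...]
.................................||||.................................
204 ................................................||||.................................
208 ................................................|||||................................
212 ................................................|||||................................
216 ................................................||||||...............................
220 .................................................|||.................................
224 .....................................................................................
228 .....................................................................................
```

>>> send_rows --increments '[{"gripper":-0.06,"linear":[-0.006,0.012,0],"delta_rot":[0,0,0.143]},{"gripper":-0.06,"linear":[-0.012,0.024,0],"delta_rot":[0,0,0.287]},{"gripper":-0.06,"linear":[-0.018,0.036,0],"delta_rot":[0,0,0.43]},{"gripper":-0.06,"linear":[-0.022,0.048,0],"delta_rot":[0,0,0.573]},{"gripper":-0.06,"linear":[-0.024,0.059,0],"delta_rot":[0,0,0.716]},{"gripper":-0.06,"linear":[-0.024,0.059,0],"delta_rot":[0,0,0.859]},{"gripper":-0.06,"linear":[-0.024,0.059,0],"delta_rot":[0,0,1.0]},{"gripper":-0.06,"linear":[-0.024,0.059,0],"delta_rot":[0,0,1.145]}]'

```text
clock: 49.4
position: [0.5136, -0.0602, 0.1833]
ee_rot: [-0.001, 0.087, 0.996, 0.0]
contact_force: [-0.2, -0.6, -0.4]
width: 0.0451
gripper_force: 0.0
```

>>> send_rows --increments '[{"gripper":-0.06,"linear":[0,0,0],"delta_rot":[0,0,0.143]},{"gripper":-0.06,"linear":[0,0,0],"delta_rot":[0,0,0.288]},{"gripper":-0.06,"linear":[0,0,0],"delta_rot":[0,0,0.288]},{"gripper":-0.06,"linear":[0,0,0],"delta_rot":[0,0,0.288]}]'

```text
clock: 49.8
position: [0.5136, -0.0604, 0.1836]
ee_rot: [-0.001, -0.053, 0.999, 0.0]
contact_force: [-0.9, 0.4, -0.5]
width: 0.0454
gripper_force: 0.0
```

```bash
cat >> h.py <<'E'
def ends(W):
    # ring hanging on the rod seen from above: ends of the largest brown blob's long axis and the tool, in stand coordinates
    for c in blobs(brown(W[0]),500):
        x,y,w,h=cv2.boundingRect(c)
        if not(150<x+w/2<360 and 60<y+h/2<280): continue
        q=c[:,0,:].astype(float); m=q.mean(0); v=np.linalg.svd(q-m,full_matrices=False)[2][0]; t=(q-m)@v
        e=[q[t<np.quantile(t,.06)].mean(0),q[t>np.quantile(t,.94)].mean(0)]
        print("ends",[(np.round(k).tolist(),stand(plane(W,k,.11)).tolist()) for k in e])
E
python3 - <<'E'
from h import *
W=look(); ends(W); print([np.round(proj(W,(*(ST+a*EX+b*EY),z))) for a,b,z in ((-.13,0,.125),(-.157,-.047,.11),(-.13,-.11,.125))])
ascii(W,190,340,170,290,2,4)
E
```

```text
[ 0.5137 -0.0604  0.1838] yaw 1.678 tool in stand [-0.1568 -0.0468] 0.04524538830903759 [0.2 0.1 0. ]
(232, 181, 25, 73) 876.5 stand [-0.1383 -0.0604] tool xy [-0.0185 -0.0136]
ends [([252.0, 182.0], [-0.1689, -0.0541]), ([237.0, 252.0], [-0.0974, -0.0692])]
[array([311., 227.]), array([259., 194.]), array([190., 227.])]
170 ...........................................................................
174 .........................########................................######....
178 ...........................................................................
182 .............................####..........................................
186 ............................######.........................................
190 ...................||......#####.#............................|............
194 ...................||......#######..............................#..........
198 ..........................#######..........................................
202 ..........................#######..........................................
206 .........................###.##.#....................
[... 922 characters left out ...]
............#..........................#.......||||||.......
258 ||||||........#............#..........................#........||||||......
262 .|||||........#.......................................#........||||........
266 ...|||................................................#........|||.........
270 ...........................................................................
274 ...........................................................................
278 .......................................###########.######..................
282 .......................................################....................
286 .......................................#.................#.................
```

>>> send_rows --increments '[{"gripper":-0.06,"linear":[-0.002,-0.008,-0.03],"delta_rot":[0,0,0]},{"gripper":-0.06,"linear":[-0.002,-0.008,-0.065],"delta_rot":[0,0,0]},{"gripper":-0.06,"linear":[-0.002,-0.008,-0.095],"delta_rot":[0,0,0]},{"gripper":-0.06,"linear":[-0.002,-0.008,-0.115],"delta_rot":[0,0,0]},{"gripper":-0.06,"linear":[-0.002,-0.008,-0.115],"delta_rot":[0,0,0]},{"gripper":0.3,"linear":[-0.002,-0.008,-0.115],"delta_rot":[0,0,0]},{"gripper":0.5,"linear":[-0.002,-0.008,-0.115],"delta_rot":[0,0,0]},{"gripper":0.85,"linear":[-0.002,-0.008,-0.115],"delta_rot":[0,0,0]}]' --newtons 25

```text
clock: 50.65
position: [0.5129, -0.0687, 0.0707]
ee_rot: [0.001, -0.055, 0.998, -0.0]
contact_force: [0.2, 0.9, 0.4]
width: 0.0097
gripper_force: 24.1
```

>>> send_rows --increments '[{"gripper":0.85,"linear":[0,0,0],"delta_rot":[0,0,0]},{"gripper":0.85,"linear":[0,0,0],"delta_rot":[0,0,0]},{"gripper":0.85,"linear":[0,0,0],"delta_rot":[0,0,0]}]'

```text
clock: 50.95
position: [0.513, -0.0687, 0.0703]
ee_rot: [0.001, -0.055, 0.998, -0.0]
contact_force: [1.7, -0.4, 4.2]
width: 0.0101
gripper_force: 24.3
```

```bash
python3 - <<'E'
from h import *
W=look(); print(get_state()["gripper_force"]); ascii(W,190,340,200,320,2,5)
E
```

```text
[ 0.513  -0.0687  0.0702] yaw 1.681 tool in stand [-0.1584 -0.055 ] 0.010061958506999508 [ 1.9 -0.1  5.1]
(206, 198, 169, 7) 428.5 stand [-0.1905 -0.0417] tool xy [0.0319 0.0133]
24.361553862690926
200 .........#####..#.#####################..#######..##.######..####..########
205 ...........................................................................
210 ...........................................................................
215 ...........................................................................
220 .......#...................................................................
225 .......#............#.....................................................#
230 ........................||||.............||||..............................
235 .......................|||||..#######....||||............................#.
240 ........#.......#......||||...#########..|||||.............................
245 ........#.............|||||...#########..|||||..........................#..
250 ........#......#......|||||...##..#####...|||||.........................#..
255 ........#.....#...
[... 317 characters left out ...]
..............#.#########...................................
280 .............................###########...................................
285 .............................#########.....................................
290 .............................###########...................................
295 .............................###########...................................
300 .............................##########....................................
305 ..........................#############...#................................
310 ..........................|############|||.................................
315 ...........................##########.||||.................................
```

The ring is pinched squarely by its outer end on leg B. I'll carry it round the bend on an arc about the bend's centre.

>>> send_rows --increments '[{"gripper":0.85,"linear":[-0.001,0.012,0],"delta_rot":[0,0,0]},{"gripper":0.85,"linear":[-0.003,0.025,0],"delta_rot":[0,0,0]},{"gripper":0.85,"linear":[-0.004,0.037,0],"delta_rot":[0,0,0]},{"gripper":0.85,"linear":[-0.004,0.043,0],"delta_rot":[0,0,-0.13]},{"gripper":0.85,"linear":[-0.004,0.049,0],"delta_rot":[0,0,-0.26]},{"gripper":0.85,"linear":[-0.002,0.055,0],"delta_rot":[0,0,-0.39]},{"gripper":0.85,"linear":[0,0.06,0],"delta_rot":[0,0,-0.52]},{"gripper":0.85,"linear":[0.0025,0.066,0],"delta_rot":[0,0,-0.65]}]'

```text
clock: 51.8
position: [0.5141, -0.0026, 0.07]
ee_rot: [0.0, 0.269, 0.963, -0.001]
contact_force: [-1.6, -4.0, 7.6]
width: 0.0101
gripper_force: 25.2
```

>>> send_rows --increments '[{"gripper":0.85,"linear":[0.0035,0.005,0],"delta_rot":[0,0,-0.13]},{"gripper":0.85,"linear":[0.0075,0.0095,0],"delta_rot":[0,0,-0.26]},{"gripper":0.85,"linear":[0.012,0.013,0],"delta_rot":[0,0,-0.39]},{"gripper":0.85,"linear":[0.017,0.0165,0],"delta_rot":[0,0,-0.52]},{"gripper":0.85,"linear":[0.0225,0.019,0],"delta_rot":[0,0,-0.65]},{"gripper":0.85,"linear":[0.0285,0.021,0],"delta_rot":[0,0,-0.78]},{"gripper":0.85,"linear":[0.0345,0.022,0],"delta_rot":[0,0,-0.92]},{"gripper":0.85,"linear":[0.0345,0.022,0],"delta_rot":[0,0,-0.92]}]'

```text
clock: 52.6
position: [0.5496, 0.0205, 0.07]
ee_rot: [0.0, 0.668, 0.745, 0.001]
contact_force: [2.0, -0.7, 6.9]
width: 0.0098
gripper_force: 24.7
```

```bash
python3 - <<'E'
from h import *
W=look(); print(get_state()["gripper_force"]); ascii(W,190,340,220,320,2,5)
E
```

```text
[0.5497 0.0205 0.0701] yaw 0.111 tool in stand [-0.1122  0.0298] 0.009726058991220237 [2.3 0.8 6. ]
(208, 177, 227, 5) 466.5 stand [-0.0781  0.0698] tool xy [0.0399 0.0343]
24.666481465101242
220 ...........................................................................
225 ...........................................................................
230 ........................||||.............||||..............................
235 .......................|||||...######....||||..............................
240 .......................|||||..####.##.#..|||||.............................
245 ......................|||||...##.###.....||||||............................
250 ...............#......|||||...####.##.#...|||||......#.....................
255 .....................||||||...#########...|||||............................
260 .............#..........|||...#########...|||..............................
265 ..........................|..#######.##...|............................#..#
270 .............................##########............................#.......
275 .............................##########....................................
280 .............................##########....................................
285 .............................###########...................................
290 .............................##########....................................
295 .............................###########...................................
300 .............................#######.##....................................
305 ..........................#############...#................................
310 ............................###########|||.................................
315 ..........................|###########|||||................................
```

>>> send_rows --increments '[{"gripper":0.85,"linear":[0.012,0.001,0],"delta_rot":[0,0,0]},{"gripper":0.85,"linear":[0.024,0.002,0],"delta_rot":[0,0,0]},{"gripper":0.85,"linear":[0.036,0.004,0],"delta_rot":[0,0,0]},{"gripper":0.85,"linear":[0.047,0.005,0],"delta_rot":[0,0,0]},{"gripper":0.85,"linear":[0.047,0.005,0],"delta_rot":[0,0,0]},{"gripper":0.5,"linear":[0.047,0.005,0],"delta_rot":[0,0,0]},{"gripper":0.4,"linear":[0.047,0.005,0],"delta_rot":[0,0,0]},{"gripper":0.4,"linear":[0.047,0.005,0],"delta_rot":[0,0,0]}]'

```text
clock: 53.45
position: [0.5946, 0.0249, 0.0686]
ee_rot: [-0.001, 0.667, 0.745, -0.001]
contact_force: [-0.0, -0.4, 0.1]
width: 0.0256
gripper_force: 0.0
```

>>> send_rows --increments '[{"gripper":0.4,"linear":[0,0,0.03],"delta_rot":[0,0,0]},{"gripper":0.4,"linear":[0,0,0.07],"delta_rot":[0,0,0]},{"gripper":-0.06,"linear":[0,0,0.11],"delta_rot":[0,0,-0.14]},{"gripper":-0.06,"linear":[-0.01,-0.01,0.11],"delta_rot":[0,0,-0.28]},{"gripper":-0.06,"linear":[-0.02,-0.02,0.11],"delta_rot":[0,0,-0.42]},{"gripper":-0.06,"linear":[-0.03,-0.032,0.11],"delta_rot":[0,0,-0.56]},{"gripper":-0.06,"linear":[-0.032,-0.033,0.11],"delta_rot":[0,0,-0.7]},{"gripper":-0.06,"linear":[-0.032,-0.033,0.11],"delta_rot":[0,0,-0.84]}]'

```text
clock: 54.25
position: [0.5626, -0.0088, 0.179]
ee_rot: [-0.0, 0.914, 0.406, -0.001]
contact_force: [-0.0, -0.1, -0.4]
width: 0.0454
gripper_force: 0.0
```

>>> send_rows --increments '[{"gripper":-0.06,"linear":[0,0,0],"delta_rot":[0,0,-0.14]},{"gripper":-0.06,"linear":[0,0,0],"delta_rot":[0,0,-0.28]},{"gripper":-0.06,"linear":[0,0,0],"delta_rot":[0,0,-0.42]},{"gripper":-0.06,"linear":[0,0,0],"delta_rot":[0,0,-0.56]},{"gripper":-0.06,"linear":[0,0,0],"delta_rot":[0,0,-0.7]},{"gripper":-0.06,"linear":[0,0,0],"delta_rot":[0,0,-0.73]},{"gripper":-0.06,"linear":[0,0,0],"delta_rot":[0,0,-0.73]}]'

```text
clock: 54.95
position: [0.5632, -0.0083, 0.1789]
ee_rot: [-0.0, 0.998, 0.056, -0.001]
contact_force: [0.1, 0.7, -0.3]
width: 0.0457
gripper_force: 0.0
```

```bash
python3 - <<'E'
from h import *
W=look(); ends(W); print([np.round(proj(W,(*(ST+a*EX+b*EY),z))) for a,b,z in ((0,0,.125),(-.05,0,.125),(-.13,0,.125))])
ascii(W,190,340,60,250,2,5)
E
```

```text
[ 0.5633 -0.0084  0.1789] yaw -1.458 tool in stand [-0.1019 -0.0004] 0.045405754878170786 [ 0.2 -0.5 -0.3]
(216, 145, 79, 27) 1277.5 stand [-0.0671  0.001 ] tool xy [ 0.0348 -0.0012]
(200, 50, 112, 62) 3714.5 stand [-0.0051  0.0011] tool xy [ 0.0968 -0.001 ]
(206, 0, 192, 13) 1051.0 stand [ 0.046  -0.0561] tool xy [0.1477 0.0564]
ends [([217.0, 152.0], [-0.0627, 0.0336]), ([293.0, 162.0], [-0.0718, -0.0327])]
ends [([202.0, 59.0], [0.0112, 0.0427]), ([309.0, 58.0], [0.0124, -0.0424])]
[array([256.,  71.]), array([256., 138.]), array([255., 230.])]
 60 ......######################################################...............
 65 ........##.###############################################.................
 70 ...........#.############.||..........||################........#..........
 75 .............##.##############|||||.##################..........#..........
 80 ...............#######.#######|||||.###############.............##.........
 85 ................#............#..###.###.###########.#......................
 90 ................#######.########||################.#..........
[... 1793 characters left out ...]
................||||........................................
210 ...............................||||........................................
215 ......................#.#.####.||||.......#................................
220 ...............................||||||......................................
225 .................................|||||||...................................
230 .......|||||.......................||||||||||||||||||||....||||||||||||||||
235 ......|||||.........................................|||...|||||||||||||||||
240 .....|||||.................................................|||||...........
245 ...||||||...................................................|||||..........
```

>>> send_rows --increments '[{"gripper":-0.06,"linear":[0,0,-0.04],"delta_rot":[0,0,0]},{"gripper":-0.06,"linear":[0,0,-0.075],"delta_rot":[0,0,0]},{"gripper":-0.06,"linear":[0,0,-0.088],"delta_rot":[0,0,0]},{"gripper":-0.06,"linear":[0.012,0.001,-0.088],"delta_rot":[0,0,0]},{"gripper":-0.06,"linear":[0.024,0.003,-0.088],"delta_rot":[0,0,0]},{"gripper":-0.06,"linear":[0.036,0.004,-0.088],"delta_rot":[0,0,0]},{"gripper":-0.06,"linear":[0.048,0.005,-0.088],"delta_rot":[0,0,0]},{"gripper":-0.06,"linear":[0.058,0.006,-0.088],"delta_rot":[0,0,0]}]'

```text
clock: 55.8
position: [0.624, -0.0025, 0.0924]
ee_rot: [0.0, 0.998, 0.056, 0.001]
contact_force: [0.5, 0.2, -0.1]
width: 0.0457
gripper_force: 0.1
```

>>> send_rows --increments '[{"gripper":-0.06,"linear":[0.005,0.0005,0],"delta_rot":[0,0,0]},{"gripper":-0.06,"linear":[0.01,0.001,0],"delta_rot":[0,0,0]},{"gripper":-0.06,"linear":[0.014,0.0015,0],"delta_rot":[0,0,0]},{"gripper":-0.06,"linear":[0.014,0.0015,0],"delta_rot":[0,0,0]}]'

```text
clock: 56.2
position: [0.6343, -0.0012, 0.0913]
ee_rot: [0.0, 0.998, 0.056, -0.002]
contact_force: [-3.8, -1.3, 3.1]
width: 0.0453
gripper_force: 2.4
```

```bash
python3 - <<'E'
from h import *
W=look(); ascii(W,190,340,130,270,2,5)
E
```

```text
[ 0.6343 -0.0012  0.0913] yaw -1.459 tool in stand [-0.0305 -0.0009] 0.04488915182095943 [-4.3 -1.6  3.3]
(184, 202, 141, 41) 3603.0 stand [-0.0174  0.0018] tool xy [ 0.0129 -0.0027]
(165, 127, 172, 16) 1667.0 stand [0.0295 0.0002] tool xy [ 0.0598 -0.0009]
(154, 15, 297, 56) 4336.5 stand [ 0.0691 -0.0105] tool xy [0.0995 0.01  ]
130 .......##################################################..................
135 ######################################.#####.####################..........
140 #########################################################################..
145 ...........................................................................
150 ...........................................................................
155 ...........................................................................
160 ...........................................................................
165 ...........................................................................
170 ...........................................................................
175 ............................................
[... 771 characters left out ...]
###########################################.................
230 ..........|.####################################.######..||||..............
235 ......|||||..#.######################################.....|||||............
240 ....||||||............###.#.######.#.##########............|||||...........
245 ...||||||..................#|||||||.........................|||||..........
250 ..||||||....................|||||||..........................|||||.....#...
255 .||||||.....................|||||||...................#.......||||||.......
260 |||||.......................|||||||............................||||||.....#
265 ...|||......................|||||||............................|||.........
```

Ring 2 is pressed up against ring 1. Now for ring_c near (0.663, 0.250).

>>> send_rows --increments '[{"gripper":-0.06,"linear":[-0.003,0,0.02],"delta_rot":[0,0,0]},{"gripper":-0.06,"linear":[-0.003,0,0.06],"delta_rot":[0,0,0]},{"gripper":-0.3,"linear":[-0.003,0,0.11],"delta_rot":[0,0,0]},{"gripper":-1,"linear":[0,0.02,0.14],"delta_rot":[0,0,0.14]},{"gripper":-1,"linear":[0.01,0.06,0.14],"delta_rot":[0,0,0.28]},{"gripper":-1,"linear":[0.02,0.1,0.14],"delta_rot":[0,0,0.42]},{"gripper":-1,"linear":[0.028,0.14,0.14],"delta_rot":[0,0,0.56]},{"gripper":-1,"linear":[0.028,0.18,0.14],"delta_rot":[0,0,0.7]}]'

```text
clock: 57.05
position: [0.6653, 0.1809, 0.2312]
ee_rot: [0.0, 0.918, 0.397, 0.001]
contact_force: [0.9, 0.4, 0.9]
width: 0.0853
gripper_force: 0.0
```

>>> send_rows --increments '[{"gripper":-1,"linear":[0,0.04,0],"delta_rot":[0,0,0.14]},{"gripper":-1,"linear":[0,0.07,0],"delta_rot":[0,0,0.28]},{"gripper":-1,"linear":[0,0.07,-0.03],"delta_rot":[0,0,0.42]},{"gripper":-1,"linear":[0,0.07,-0.07],"delta_rot":[0,0,0.56]},{"gripper":-1,"linear":[0,0.07,-0.1],"delta_rot":[0,0,0.7]},{"gripper":-1,"linear":[0,0.07,-0.13],"delta_rot":[0,0,0.84]},{"gripper":-1,"linear":[0,0.07,-0.13],"delta_rot":[0,0,0.867]},{"gripper":-1,"linear":[0,0.07,-0.13],"delta_rot":[0,0,0.867]}]'

```text
clock: 57.85
position: [0.6642, 0.2493, 0.1014]
ee_rot: [0.0, 0.669, 0.744, 0.0]
contact_force: [0.4, -0.2, 0.4]
width: 0.0852
gripper_force: 0.0
```

```bash
python3 - <<'E'
from h import *
W=cam("wrist"); p,Rt=tcp(); print(p,np.arctan2(Rt[1,1],Rt[0,1]))
for r in rings(W): print(r)
h=cv2.cvtColor(W[0],cv2.COLOR_BGR2HSV); m=((h[...,1]<40)&(h[...,2]>150)).astype(np.uint8)
for c in blobs(m,800): x,y,w,hh=cv2.boundingRect(c); print("grey",(x,y,w,hh),plane(W,(x+w/2,y+hh/2),.034))
E
```

```text
[0.66508593 0.24949183 0.10290134] 0.10564692252960804
(256.3, 186.1, array([0.6625, 0.2493]), 'dia', array([0.0677, 0.0691]), 'fill', 0.98)
grey (276, 279, 53, 43) [0.72123183 0.14185308 0.034     ]
```

```bash
python3 - <<'E'
from h import *
D=cam("side"); W=cam("wrist")
for u in ((248,380),(215,403),(185,385),(235,315),(250,370)): print(u,plane(D,np.array(u)*.64,0).round(3),plane(D,np.array(u)*.64,.05).round(3))
h=cv2.cvtColor(W[0],cv2.COLOR_BGR2HSV)
for y in (100,120,140,160,180,200,220): print(y,[tuple(h[y,x]) for x in range(330,512,20)])
E
```

```text
(248, 380) [0.762 0.218 0.   ] [0.731 0.248 0.05 ]
(215, 403) [0.787 0.276 0.   ] [0.754 0.303 0.05 ]
(185, 385) [0.856 0.262 0.   ] [0.818 0.29  0.05 ]
(235, 315) [0.868 0.093 0.   ] [0.829 0.132 0.05 ]
(250, 370) [0.771 0.198 0.   ] [0.739 0.23  0.05 ]
100 [(np.uint8(14), np.uint8(79), np.uint8(148)), (np.uint8(18), np.uint8(70), np.uint8(229)), (np.uint8(19), np.uint8(69), np.uint8(234)), (np.uint8(19), np.uint8(66), np.uint8(235)), (np.uint8(15), np.uint8(88), np.uint8(221)), (np.uint8(19), np.uint8(21), np.uint8(131)), (np.uint8(20), np.uint8(18), np.uint8(129)), (np.uint8(17), np.uint8(28), np.uint8(145)), (np.uint8(19), np.uint8(28), np.uint8(145)), (np.uint8(16), np.uint8(23), np.uint8(146))]
120 [(np.uint8(19), np.uint8(73), np.uint8(230)), (np.uint8(20), np.uint8(101), np.uint8(229)), (np.uint8(18), np.uint8(68), np.uint8(228)), (np.uint8(18), np.uint8(73), np.uint8(229)), (np.uint8(16), np.uint8(89), np.uint8(217)), (np.uint8(15), np.uint8(24), np.uint8(150)), (np.uint8(18), np.uint8(26), np.uint8(146)), (np.uint8(13), np.uint8(17), np.uint8(133)), (np.uint8(12), np.uint8(
[... 1643 characters left out ...]
), np.uint8(80)), (np.uint8(16), np.uint8(170), np.uint8(75)), (np.uint8(17), np.uint8(170), np.uint8(81)), (np.uint8(17), np.uint8(166), np.uint8(86)), (np.uint8(17), np.uint8(181), np.uint8(89)), (np.uint8(14), np.uint8(148), np.uint8(95))]
220 [(np.uint8(14), np.uint8(73), np.uint8(153)), (np.uint8(16), np.uint8(156), np.uint8(85)), (np.uint8(16), np.uint8(147), np.uint8(87)), (np.uint8(16), np.uint8(156), np.uint8(72)), (np.uint8(15), np.uint8(179), np.uint8(77)), (np.uint8(17), np.uint8(156), np.uint8(80)), (np.uint8(16), np.uint8(160), np.uint8(86)), (np.uint8(16), np.uint8(153), np.uint8(138)), (np.uint8(16), np.uint8(163), np.uint8(163)), (np.uint8(16), np.uint8(162), np.uint8(181))]
```

The mallet's belly reaches x≈0.72 beside this ring. Gripping along x would bring the fingers too close, so I'll turn 90° and grip ring_c along y.

>>> send_rows --increments '[{"gripper":-1,"linear":[-0.01,0,0.02],"delta_rot":[0,0,0]},{"gripper":-1,"linear":[-0.01,0,0.04],"delta_rot":[0,0,0.14]},{"gripper":-1,"linear":[-0.01,0,0.04],"delta_rot":[0,0,0.28]},{"gripper":-1,"linear":[-0.01,0,0.04],"delta_rot":[0,0,0.42]},{"gripper":-1,"linear":[-0.01,0,0.04],"delta_rot":[0,0,0.56]},{"gripper":-1,"linear":[-0.01,0,0.04],"delta_rot":[0,0,0.7]},{"gripper":-1,"linear":[-0.01,0,0.04],"delta_rot":[0,0,0.84]},{"gripper":-1,"linear":[-0.01,0,0.04],"delta_rot":[0,0,0.98]}]'

```text
clock: 58.8
position: [0.654, 0.2494, 0.1447]
ee_rot: [0.002, 0.237, 0.972, 0.001]
contact_force: [0.8, 0.2, -0.8]
width: 0.0852
gripper_force: 0.0
```

>>> send_rows --increments '[{"gripper":-1,"linear":[0.004,0,0],"delta_rot":[0,0,0.14]},{"gripper":-1,"linear":[0.008,0,0],"delta_rot":[0,0,0.28]},{"gripper":-1,"linear":[0.008,0,-0.02],"delta_rot":[0,0,0.42]},{"gripper":-1,"linear":[0.008,0,-0.04],"delta_rot":[0,0,0.56]},{"gripper":-1,"linear":[0.008,0,-0.04],"delta_rot":[0,0,0.59]},{"gripper":-1,"linear":[0.008,0,-0.04],"delta_rot":[0,0,0.59]}]'

```text
clock: 59.4
position: [0.6618, 0.2493, 0.1034]
ee_rot: [0.001, -0.053, 0.999, 0.0]
contact_force: [0.3, 0.9, 0.1]
width: 0.0852
gripper_force: 0.0
```

```bash
python3 - <<'E'
from h import *
W=cam("wrist"); p,Rt=tcp(); print(p,np.arctan2(Rt[1,1],Rt[0,1]),get_state()["qpos"])
for r in rings(W): print(r)
E
```

```text
[0.66228085 0.24938642 0.10379579] 1.676897563225152 [ 2.61798517e-01  5.30976115e-01  1.34127436e+00  2.09224806e-04
  1.26624519e+00 -1.41516045e+00]
(57.7, 262.9, array([0.7708, 0.0376]), 'dia', array([0.0663, 0.1516]), 'fill', 0.7)
(495.8, 251.4, array([0.7057, 0.5129]), 'dia', array([0.0339, 0.2359]), 'fill', 0.83)
(258.6, 187.1, array([0.6614, 0.2484]), 'dia', array([0.0675, 0.069 ]), 'fill', 0.98)
(20.5, 184.6, array([0.6846, 0.0084]), 'dia', array([0.0647, 0.0917]), 'fill', 0.82)
(35.7, 76.0, array([0.5792, 0.0353]), 'dia', array([0.0144, 0.4969]), 'fill', 0.83)
```

>>> send_rows --increments '[{"gripper":-1,"linear":[0,0,-0.04],"delta_rot":[0,0,0]},{"gripper":-1,"linear":[0,0,-0.08],"delta_rot":[0,0,0]},{"gripper":-1,"linear":[0,0,-0.115],"delta_rot":[0,0,0]},{"gripper":-1,"linear":[0,0,-0.132],"delta_rot":[0,0,0]},{"gripper":-1,"linear":[0,0,-0.138],"delta_rot":[0,0,0]},{"gripper":-1,"linear":[0,0,-0.138],"delta_rot":[0,0,0]},{"gripper":-0.7,"linear":[0,0,-0.138],"delta_rot":[0,0,0]},{"gripper":-0.55,"linear":[0,0,-0.138],"delta_rot":[0,0,0]}]' --newtons 30

```text
clock: 60.25
position: [0.6636, 0.2495, -0.0339]
ee_rot: [0.002, -0.054, 0.999, 0.0]
contact_force: [0.4, -0.2, 3.5]
width: 0.0686
gripper_force: 33.6
```

>>> send_rows --increments '[{"gripper":-0.45,"linear":[0,0,0],"delta_rot":[0,0,0]},{"gripper":-0.45,"linear":[0,0,0],"delta_rot":[0,0,0]},{"gripper":-0.45,"linear":[0,0,0],"delta_rot":[0,0,0]},{"gripper":-0.45,"linear":[0,0,0.01],"delta_rot":[0,0,0]},{"gripper":-0.45,"linear":[0,0,0.04],"delta_rot":[0,0,0]}]'

```text
clock: 60.75
position: [0.6593, 0.2483, 0.0015]
ee_rot: [-0.003, -0.053, 0.999, -0.001]
contact_force: [-0.3, 0.8, -0.6]
width: 0.0688
gripper_force: 34.1
```

>>> send_rows --increments '[{"gripper":-0.45,"linear":[0,0,0.04],"delta_rot":[0,0,0]},{"gripper":-0.45,"linear":[-0.005,0,0.08],"delta_rot":[0,0,0]},{"gripper":-0.45,"linear":[-0.01,0,0.12],"delta_rot":[0,0,-0.1]},{"gripper":-0.45,"linear":[-0.02,-0.01,0.155],"delta_rot":[0,0,-0.23]},{"gripper":-0.45,"linear":[-0.03,-0.04,0.168],"delta_rot":[0,0,-0.37]},{"gripper":-0.45,"linear":[-0.04,-0.08,0.168],"delta_rot":[0,0,-0.51]},{"gripper":-0.45,"linear":[-0.055,-0.12,0.168],"delta_rot":[0,0,-0.65]},{"gripper":-0.45,"linear":[-0.07,-0.16,0.168],"delta_rot":[0,0,-0.79]}]'

```text
clock: 61.55
position: [0.5912, 0.0878, 0.1724]
ee_rot: [0.001, 0.337, 0.941, 0.0]
contact_force: [-0.1, -0.1, -0.8]
width: 0.0688
gripper_force: 34.1
```

>>> send_rows --increments '[{"gripper":-0.45,"linear":[-0.01,-0.04,0],"delta_rot":[0,0,-0.14]},{"gripper":-0.45,"linear":[-0.02,-0.08,0],"delta_rot":[0,0,-0.28]},{"gripper":-0.45,"linear":[-0.03,-0.12,0],"delta_rot":[0,0,-0.42]},{"gripper":-0.45,"linear":[-0.04,-0.16,0],"delta_rot":[0,0,-0.56]},{"gripper":-0.45,"linear":[-0.046,-0.195,0],"delta_rot":[0,0,-0.7]},{"gripper":-0.45,"linear":[-0.046,-0.207,0],"delta_rot":[0,0,-0.779]},{"gripper":-0.45,"linear":[-0.046,-0.207,0],"delta_rot":[0,0,-0.779]},{"gripper":-0.45,"linear":[-0.046,-0.207,0],"delta_rot":[0,0,-0.779]}]'

```text
clock: 62.35
position: [0.5457, -0.1176, 0.1719]
ee_rot: [0.0, 0.667, 0.745, 0.0]
contact_force: [-0.3, 1.0, 0.0]
width: 0.0687
gripper_force: 34.1
```

```bash
python3 - <<'E'
from h import *
W=look(); print(get_state()["gripper_force"],np.round(proj(W,(.547,-.119,.168)))); ascii(W,180,340,180,320,2,5)
E
```

```text
[ 0.5458 -0.1171  0.1717] yaw 0.111 tool in stand [-0.131  -0.1066] 0.06851131332559857 [ 0.8  0.4 -1.2]
34.10457864403725 [260. 221.]
180 ......................................|||||.....................................
185 ......................................|||||.....................................
190 ...........................####################.##.#............................
195 ......................########.#######################.##.......................
200 ..................###########################################...................
205 ...............################.###############.################................
210 .............###############.##.......||||.......#################..............
215 ...........##############.............|||||..........###############............
220 ..........############...............||||||..............############...........
225 ........############..................||||.................###########..........
230 ........###########..........................................##########.........
235 ||||...##########.........
[... 714 characters left out ...]
#########...........
280 ......####.##############...##########................##############............
285 .....########.###########################........#################..............
290 ....##########.###.#########################################.##.................
295 .##....#########..###########################################...................
300 .#........#####.......#########################.#######.#.......................
305 ........######............##.###.#######.##########.............................
310 ...#......###.............#...........###.......................................
315 ....#.####.................##......#.###........................................
```

Same good alignment as before. I'll lower, release and back up.

>>> send_rows --increments '[{"gripper":-0.45,"linear":[0.001,-0.001,-0.015],"delta_rot":[0,0,0]},{"gripper":-0.45,"linear":[0.001,-0.001,-0.03],"delta_rot":[0,0,0]},{"gripper":-0.45,"linear":[0.001,-0.001,-0.045],"delta_rot":[0,0,0]},{"gripper":-0.45,"linear":[0.001,-0.001,-0.06],"delta_rot":[0,0,0]},{"gripper":-0.45,"linear":[0.001,-0.001,-0.067],"delta_rot":[0,0,0]},{"gripper":-0.45,"linear":[0.001,-0.001,-0.067],"delta_rot":[0,0,0]}]'

```text
clock: 63.0
position: [0.5462, -0.1176, 0.1035]
ee_rot: [-0.001, 0.667, 0.745, -0.0]
contact_force: [-1.0, -0.4, 0.2]
width: 0.0688
gripper_force: 34.1
```

>>> send_rows --increments '[{"gripper":-0.8,"linear":[0,0,0],"delta_rot":[0,0,0]},{"gripper":-1,"linear":[0,0,0],"delta_rot":[0,0,0]},{"gripper":-1,"linear":[0,0,0],"delta_rot":[0,0,0]},{"gripper":-1,"linear":[0,0,0],"delta_rot":[0,0,0]},{"gripper":-1,"linear":[0,0,0.02],"delta_rot":[0,0,0]},{"gripper":-1,"linear":[0,0,0.05],"delta_rot":[0,0,0]},{"gripper":-0.5,"linear":[0,0,0.075],"delta_rot":[0,0,0]},{"gripper":-0.06,"linear":[-0.01,0,0.08],"delta_rot":[0,0,0.14]}]'

```text
clock: 63.8
position: [0.5398, -0.1199, 0.1879]
ee_rot: [0.004, 0.612, 0.791, 0.001]
contact_force: [0.7, -0.2, 0.6]
width: 0.0589
gripper_force: 0.0
```

>>> send_rows --increments '[{"gripper":-0.06,"linear":[-0.005,0.012,0],"delta_rot":[0,0,0.143]},{"gripper":-0.06,"linear":[-0.012,0.024,0],"delta_rot":[0,0,0.287]},{"gripper":-0.06,"linear":[-0.018,0.036,0],"delta_rot":[0,0,0.43]},{"gripper":-0.06,"linear":[-0.022,0.048,0],"delta_rot":[0,0,0.573]},{"gripper":-0.06,"linear":[-0.025,0.054,0],"delta_rot":[0,0,0.716]},{"gripper":-0.06,"linear":[-0.025,0.054,0],"delta_rot":[0,0,0.859]},{"gripper":-0.06,"linear":[-0.025,0.054,0],"delta_rot":[0,0,1.0]},{"gripper":-0.06,"linear":[-0.025,0.054,0],"delta_rot":[0,0,1.145]}]'

```text
clock: 64.6
position: [0.5118, -0.0649, 0.1847]
ee_rot: [0.0, 0.085, 0.996, -0.0]
contact_force: [-0.0, -0.0, -0.2]
width: 0.0452
gripper_force: 0.0
```

>>> send_rows --increments '[{"gripper":-0.06,"linear":[0,0,0],"delta_rot":[0,0,0.143]},{"gripper":-0.06,"linear":[0,0,0],"delta_rot":[0,0,0.285]},{"gripper":-0.06,"linear":[0,0,0],"delta_rot":[0,0,0.285]},{"gripper":-0.06,"linear":[0,0,0],"delta_rot":[0,0,0.285]}]'

```text
clock: 65.0
position: [0.5118, -0.065, 0.1845]
ee_rot: [0.0, -0.053, 0.999, 0.0]
contact_force: [-0.5, -0.0, -0.3]
width: 0.0454
gripper_force: 0.0
```

```bash
python3 - <<'E'
from h import *
W=look(); ends(W); print([np.round(proj(W,(*(ST+a*EX+b*EY),z))) for a,b,z in ((-.13,0,.125),(-.157,-.047,.11),(-.13,-.11,.125))])
ascii(W,190,340,170,290,2,4)
E
```

```text
[ 0.5118 -0.065   0.1845] yaw 1.676 tool in stand [-0.1592 -0.0512] 0.04530835524480938 [-0.   1.  -0.6]
(232, 182, 32, 72) 1035.5 stand [-0.14  -0.063] tool xy [-0.0192 -0.0118]
ends [([237.0, 184.0], [-0.1692, -0.0724]), ([259.0, 251.0], [-0.0999, -0.0514])]
[array([316., 229.]), array([264., 196.]), array([195., 229.])]
170 ...........................................................................
174 ................#######################################################....
178 ...........................................................................
182 ........................#..................................................
186 .......................#####...............................................
190 .....................###..###...................................#..........
194 ......................##.#####.............................................
198 ......................#.######.............................................
202 ......................#########............................................
206 ......................#.########...................
[... 924 characters left out ...]
.......................................#.......|||||........
258 ||||||.......................#........................#........|||||.......
262 .|||||..........#.....................................#........||||........
266 ...|||................................................#........|||.........
270 .......................................................#...................
274 ...........................................................................
278 ........................................#.###############..................
282 .........................................###############.#.................
286 .........................................................#.................
```

>>> send_rows --increments '[{"gripper":-0.06,"linear":[0.001,-0.015,-0.02],"delta_rot":[0,0,0]},{"gripper":-0.06,"linear":[0.001,-0.015,-0.06],"delta_rot":[0,0,0]},{"gripper":-0.06,"linear":[0.001,-0.015,-0.095],"delta_rot":[0,0,0]},{"gripper":-0.06,"linear":[0.001,-0.015,-0.115],"delta_rot":[0,0,0]},{"gripper":-0.06,"linear":[0.001,-0.015,-0.115],"delta_rot":[0,0,0]},{"gripper":0.3,"linear":[0.001,-0.015,-0.115],"delta_rot":[0,0,0]},{"gripper":0.5,"linear":[0.001,-0.015,-0.115],"delta_rot":[0,0,0]},{"gripper":0.85,"linear":[0.001,-0.015,-0.115],"delta_rot":[0,0,0]}]' --newtons 25

```text
clock: 65.85
position: [0.514, -0.0803, 0.0709]
ee_rot: [0.002, -0.054, 0.999, -0.0]
contact_force: [-0.1, 0.6, 0.9]
width: 0.0103
gripper_force: 24.1
```

>>> send_rows --increments '[{"gripper":0.85,"linear":[0,0,0],"delta_rot":[0,0,0]},{"gripper":0.85,"linear":[0,0,0],"delta_rot":[0,0,0]},{"gripper":0.85,"linear":[0,0,0],"delta_rot":[0,0,0]}]'

```text
clock: 66.15
position: [0.5141, -0.0803, 0.0704]
ee_rot: [0.002, -0.054, 0.999, -0.0]
contact_force: [1.7, -1.1, 4.8]
width: 0.0105
gripper_force: 24.4
```

```bash
python3 - <<'E'
from h import *
W=look(); print(get_state()["gripper_force"]); ascii(W,190,340,220,320,2,6)
E
```

```text
[ 0.5141 -0.0803  0.0703] yaw 1.679 tool in stand [-0.1585 -0.0666] 0.010476569798574354 [1.  0.8 5.3]
(219, 198, 166, 8) 337.0 stand [-0.1906 -0.0481] tool xy [0.0319 0.0184]
24.452441856265068
220 ..............#............................................................
226 ..............#............................................................
232 ..............#........|||||.............||||..............................
238 ..............#........|||||.......##....|||||.............................
244 ......................|||||......######..|||||.............................
250 ......................|||||...#########...|||||......#.....................
256 .....................||||||...#########...||||||...........................
262 .........................||...#########...||...............................
268 ..............................########....................#................
274 ..............................#########....................................
280 .............................###########...................................
286 ..............................##########...................................
292 .............................###########...................................
298 ..............................##########...................................
304 ...............................###########.................................
310 ..........................|||||.###########................................
316 ..........................||||||..########.................................
```

>>> send_rows --increments '[{"gripper":0.85,"linear":[-0.001,0.012,0],"delta_rot":[0,0,0]},{"gripper":0.85,"linear":[-0.003,0.025,0],"delta_rot":[0,0,0]},{"gripper":0.85,"linear":[-0.004,0.037,0],"delta_rot":[0,0,0]},{"gripper":0.85,"linear":[-0.005,0.048,0],"delta_rot":[0,0,0]},{"gripper":0.85,"linear":[-0.005,0.054,0],"delta_rot":[0,0,-0.13]},{"gripper":0.85,"linear":[-0.005,0.06,0],"delta_rot":[0,0,-0.26]},{"gripper":0.85,"linear":[-0.0035,0.066,0],"delta_rot":[0,0,-0.39]},{"gripper":0.85,"linear":[-0.0015,0.072,0],"delta_rot":[0,0,-0.52]}]'

```text
clock: 67.0
position: [0.5097, -0.0078, 0.0694]
ee_rot: [-0.001, 0.207, 0.978, -0.001]
contact_force: [-2.3, -3.1, 5.7]
width: 0.0095
gripper_force: 24.3
```

>>> send_rows --increments '[{"gripper":0.85,"linear":[0.003,0.0055,0],"delta_rot":[0,0,-0.13]},{"gripper":0.85,"linear":[0.006,0.01,0],"delta_rot":[0,0,-0.26]},{"gripper":0.85,"linear":[0.01,0.0145,0],"delta_rot":[0,0,-0.39]},{"gripper":0.85,"linear":[0.015,0.0185,0],"delta_rot":[0,0,-0.52]},{"gripper":0.85,"linear":[0.02,0.022,0],"delta_rot":[0,0,-0.65]},{"gripper":0.85,"linear":[0.0255,0.0245,0],"delta_rot":[0,0,-0.78]},{"gripper":0.85,"linear":[0.031,0.0265,0],"delta_rot":[0,0,-0.91]},{"gripper":0.85,"linear":[0.0375,0.0275,0],"delta_rot":[0,0,-1.05]}]'

```text
clock: 67.8
position: [0.5457, 0.021, 0.0691]
ee_rot: [-0.003, 0.67, 0.743, -0.001]
contact_force: [-4.2, 0.2, 7.3]
width: 0.0097
gripper_force: 24.5
```

```bash
python3 - <<'E'
from h import *
W=look(); print(get_state()["gripper_force"]); ascii(W,190,340,220,320,2,6)
E
```

```text
[0.5474 0.0211 0.0692] yaw 0.099 tool in stand [-0.1145  0.0306] 0.009583568523612192 [-0.6  1.8  5.8]
(213, 179, 226, 5) 406.0 stand [-0.0816  0.0699] tool xy [0.0397 0.0324]
24.489905575755984
220 ...........................................................................
226 ...........................................................................
232 .......................|||||.............||||..............................
238 .......................|||||.............|||||....#........................
244 ................#.....|||||....########..|||||......#......................
250 ...............#......|||||...#########...|||||......#.....................
256 .....................||||||...#########...||||||...........................
262 .........................||...#########...|................................
268 ..............................#########............................#.......
274 ..............................#########....................................
280 .............................##########....................................
286 .............................##########....................................
292 .............................##########....................................
298 ..............................##########.|.................................
304 ..............................############.................................
310 ..............................##########...................................
316 ...........................|||.###########.................................
```

>>> send_rows --increments '[{"gripper":0.85,"linear":[0.012,0.001,0],"delta_rot":[0,0,0]},{"gripper":0.85,"linear":[0.024,0.002,0],"delta_rot":[0,0,0]},{"gripper":0.85,"linear":[0.036,0.004,0],"delta_rot":[0,0,0]},{"gripper":0.85,"linear":[0.044,0.005,0],"delta_rot":[0,0,0]},{"gripper":0.85,"linear":[0.044,0.005,0],"delta_rot":[0,0,0]},{"gripper":0.5,"linear":[0.044,0.005,0],"delta_rot":[0,0,0]},{"gripper":0.4,"linear":[0.044,0.005,0],"delta_rot":[0,0,0]},{"gripper":0.4,"linear":[0.044,0.005,0],"delta_rot":[0,0,0]}]'

```text
clock: 68.65
position: [0.5917, 0.0248, 0.0687]
ee_rot: [-0.001, 0.668, 0.745, -0.001]
contact_force: [-0.0, 0.0, -1.0]
width: 0.0258
gripper_force: 0.0
```

>>> send_rows --increments '[{"gripper":0.4,"linear":[0,0,0.03],"delta_rot":[0,0,0]},{"gripper":0.4,"linear":[0,0,0.07],"delta_rot":[0,0,0]},{"gripper":-0.06,"linear":[0,0,0.11],"delta_rot":[0,0,-0.14]},{"gripper":-0.06,"linear":[-0.01,-0.01,0.11],"delta_rot":[0,0,-0.28]},{"gripper":-0.06,"linear":[-0.02,-0.02,0.11],"delta_rot":[0,0,-0.42]},{"gripper":-0.06,"linear":[-0.03,-0.032,0.11],"delta_rot":[0,0,-0.56]},{"gripper":-0.06,"linear":[-0.032,-0.034,0.11],"delta_rot":[0,0,-0.7]},{"gripper":-0.06,"linear":[-0.032,-0.034,0.11],"delta_rot":[0,0,-0.84]}]'

```text
clock: 69.45
position: [0.5596, -0.01, 0.1791]
ee_rot: [-0.0, 0.915, 0.405, -0.001]
contact_force: [-0.7, -0.0, 0.6]
width: 0.0452
gripper_force: 0.0
```

>>> send_rows --increments '[{"gripper":-0.06,"linear":[0,0,0],"delta_rot":[0,0,-0.14]},{"gripper":-0.06,"linear":[0,0,0],"delta_rot":[0,0,-0.28]},{"gripper":-0.06,"linear":[0,0,0],"delta_rot":[0,0,-0.42]},{"gripper":-0.06,"linear":[0,0,0],"delta_rot":[0,0,-0.56]},{"gripper":-0.06,"linear":[0,0,0],"delta_rot":[0,0,-0.7]},{"gripper":-0.06,"linear":[0,0,0],"delta_rot":[0,0,-0.725]},{"gripper":-0.06,"linear":[0,0,0],"delta_rot":[0,0,-0.725]}]'

```text
clock: 70.15
position: [0.5604, -0.0095, 0.1791]
ee_rot: [-0.0, 0.998, 0.058, -0.0]
contact_force: [-0.1, 0.4, 0.3]
width: 0.0451
gripper_force: 0.0
```

```bash
python3 - <<'E'
from h import *
W=look(); ends(W); print([np.round(proj(W,(*(ST+a*EX+b*EY),z))) for a,b,z in ((0,0,.125),(-.05,0,.125),(-.13,0,.125))])
ascii(W,190,340,60,240,2,5)
E
```

```text
[ 0.5605 -0.0095  0.1791] yaw -1.454 tool in stand [-0.1047 -0.0012] 0.045396643329535524 [-0.2  0.  -0.4]
(216, 138, 79, 27) 1228.5 stand [-0.0642 -0.001 ] tool xy [0.0405 0.0001]
(198, 32, 112, 75) 4145.5 stand [-0.0058  0.0001] tool xy [ 0.099  -0.0004]
(239, 0, 159, 11) 656.0 stand [ 0.0441 -0.0652] tool xy [0.1483 0.0653]
ends [([293.0, 144.0], [-0.0591, -0.0332]), ([218.0, 158.0], [-0.071, 0.0327])]
ends [([199.0, 37.0], [0.0236, 0.0446]), ([301.0, 78.0], [-0.0052, -0.0374])]
[array([255.,  67.]), array([255., 135.]), array([254., 227.])]
 60 ........######################.###########################.................
 65 ..........###############..|||||.|||||||################...................
 70 ............####.#################.########.##########..........#..........
 75 ...........#######.############|||#####.#.#.###..###............#..........
 80 ............#####.###########################.####..#......................
 85 ............#.#.#######.#############################..........#...........
 90 ............#.#################################.###............#.
[... 1630 characters left out ...]
...............|||||........................................
200 ......................||......||||...............................|||.......
205 ..............................||||.........................................
210 ..............................|||||........................................
215 ...............................|||||.......................................
220 ................................||||||.....................................
225 ..................................|||||||||||||||||||||||||||||||||||||||||
230 .......||||..........................||||||||||||||||||.....|||||||||||||||
235 ......|||||...............................................|||||............
```

>>> send_rows --increments '[{"gripper":-0.06,"linear":[0,0.001,-0.04],"delta_rot":[0,0,0]},{"gripper":-0.06,"linear":[0,0.001,-0.075],"delta_rot":[0,0,0]},{"gripper":-0.06,"linear":[0,0.001,-0.088],"delta_rot":[0,0,0]},{"gripper":-0.06,"linear":[0.012,0.002,-0.088],"delta_rot":[0,0,0]},{"gripper":-0.06,"linear":[0.024,0.004,-0.088],"delta_rot":[0,0,0]},{"gripper":-0.06,"linear":[0.036,0.005,-0.088],"delta_rot":[0,0,0]},{"gripper":-0.06,"linear":[0.046,0.006,-0.088],"delta_rot":[0,0,0]},{"gripper":-0.06,"linear":[0.054,0.007,-0.088],"delta_rot":[0,0,0]}]'

```text
clock: 71.0
position: [0.6168, -0.0024, 0.0924]
ee_rot: [0.0, 0.998, 0.058, 0.001]
contact_force: [-0.1, -0.9, 0.5]
width: 0.0453
gripper_force: 0.3
```

>>> send_rows --increments '[{"gripper":-0.06,"linear":[0.004,0.0005,0],"delta_rot":[0,0,0]},{"gripper":-0.06,"linear":[0.008,0.001,0],"delta_rot":[0,0,0]},{"gripper":-0.06,"linear":[0.012,0.0015,0],"delta_rot":[0,0,0]},{"gripper":-0.06,"linear":[0.012,0.0015,0],"delta_rot":[0,0,0]}]'

```text
clock: 71.4
position: [0.6234, -0.0014, 0.0913]
ee_rot: [0.0, 0.998, 0.058, -0.004]
contact_force: [-6.7, -2.5, 5.4]
width: 0.0454
gripper_force: 3.8
```

```bash
python3 - <<'E'
from h import *
W=look(); ascii(W,190,340,160,260,2,5)
E
```

```text
[ 0.6234 -0.0014  0.0914] yaw -1.455 tool in stand [-0.0413  0.    ] 0.04507855473443836 [-5.8 -2.   4.8]
(166, 176, 171, 69) 6377.5 stand [-0.0202  0.0014] tool xy [ 0.0209 -0.0012]
(153, 13, 308, 44) 4270.0 stand [ 0.0631 -0.019 ] tool xy [0.104  0.0198]
160 ...........................................................................
165 ...........................................................................
170 ...........................................................................
175 ...........................................................................
180 #######################.##############...######..##........#####.####.....#
185 ...#.#.#######################|||||##########################..............
190 ..##############################.############################..............
195 ...#################..#############################.######.###.............
200 ...######################################.####.##.######.#####.............
205 ..#.#######################################################.#..............
210 ..############.####################################.##.#####...............
215 ..###############################################.##.#.#####...............
220 ...#######.#################################################...............
225 .....######################################################................
230 .......|.|||.####################.#####################..||||..............
235 ......|||||...#####################################.......|||||............
240 .....|||||.................##.......##..#..................|||||...........
245 ...||||||....................|||||||........................|||||..........
250 ..||||||.....................|||||||.........................|||||.....#...
255 .|||||.......................|||||||..........................||||||.......
```

All three are pressed up. I'll back off, lift clear, let things settle and check.

>>> send_rows --increments '[{"gripper":-0.06,"linear":[-0.006,0,0],"delta_rot":[0,0,0]},{"gripper":-0.06,"linear":[-0.012,-0.001,0],"delta_rot":[0,0,0]},{"gripper":-0.06,"linear":[-0.02,-0.002,0.02],"delta_rot":[0,0,0]},{"gripper":-0.06,"linear":[-0.04,-0.003,0.06],"delta_rot":[0,0,0]},{"gripper":-0.06,"linear":[-0.06,-0.005,0.09],"delta_rot":[0,0,0]},{"gripper":-0.06,"linear":[-0.06,-0.005,0.1],"delta_rot":[0,0,0]},{"gripper":-0.06,"linear":[-0.06,-0.005,0.1],"delta_rot":[0,0,0]},{"gripper":-0.06,"linear":[-0.06,-0.005,0.1],"delta_rot":[0,0,0]}]'

```text
clock: 72.25
position: [0.5669, -0.0058, 0.1903]
ee_rot: [-0.0, 0.998, 0.057, -0.0]
contact_force: [-0.2, 0.0, 0.1]
width: 0.045
gripper_force: 0.0
```

```bash
python3 - <<'E'
from h import *
W=look(); print([np.round(proj(W,(*(ST+a*EX+b*EY),z))) for a,b,z in ((0,0,.14),(-.0275,0,.14),(-.042,0,.14),(-.042,0,.125))])
ascii(W,190,340,30,130,2,3)
S=cam("scene");D=cam("side"); print([np.round(proj(D,(*(ST+a*EX),z))) for a,z in ((0,.125),(-.042,.125))])
ascii(D,200,300,140,200,1,2)
for n,C in(("S",S),("D",D)):
    for b in ((.4226,-.264),(.4846,-.264),(.5466,-.2645)):
        for z in (.04,.083,.095):
            u=np.round(proj(C,(*b,z))).astype(int); print(n,z,u,C[0][u[1],u[0]],end=" ")
        print()
E
```

```text
[ 0.5666 -0.0058  0.1897] yaw -1.456 tool in stand [-0.0983  0.0018] 0.045336209882695475 [ 0.7  0.5 -0.4]
(207, 53, 105, 70) 4256.5 stand [-0.0105  0.0003] tool xy [0.0879 0.0022]
(194, 0, 209, 22) 2324.5 stand [ 0.0517 -0.0368] tool xy [0.1499 0.0396]
[array([259.,  76.]), array([258., 114.]), array([258., 133.]), array([258., 132.])]
 30 ...........................................................................
 33 ...........................................................................
 36 ...........................................................................
 39 ........#.......................#..........................................
 42 ........#......................#.......####................................
 45 ........#.....................#.........#..................................
 48 ........#....................##............................................
 51 ........#...................#.......##..#..................................
 54 ........#..................#................................#..............
 57 ...................................#.
[... 4990 characters left out ...]
........................................................
198 .....................#.....#################.#......................................................
S 0.04 [296 298] [22 36 60] S 0.083 [297 290] [34 53 88] S 0.095 [297 287] [35 55 89] 
S 0.04 [314 286] [25 40 67] S 0.083 [315 278] [32 53 86] S 0.095 [316 276] [33 53 86] 
S 0.04 [331 275] [23 37 62] S 0.083 [333 267] [33 53 87] S 0.095 [334 265] [32 52 86] 
D 0.04 [329 151] [28 39 64] D 0.083 [331 139] [ 85  95 118] D 0.095 [332 136] [144 149 154] 
D 0.04 [310 147] [32 45 68] D 0.083 [312 136] [ 67  83 117] D 0.095 [312 133] [145 150 157] 
D 0.04 [292 143] [31 44 68] D 0.083 [293 132] [ 69  82 113] D 0.095 [293 129] [124 128 134]
```

The three rings sit square against the stop; the last one's back edge is at x ≈ -0.033. The finial tops sit at the seated height. I'll let it settle for a moment and hand in.

>>> send_rows --increments '[{"gripper":-0.06,"linear":[0,0,0.02],"delta_rot":[0,0,0]},{"gripper":-0.06,"linear":[0,0,0.04],"delta_rot":[0,0,0]},{"gripper":-0.06,"linear":[0,0,0.04],"delta_rot":[0,0,0]},{"gripper":-0.06,"linear":[0,0,0.04],"delta_rot":[0,0,0]},{"gripper":-0.06,"linear":[0,0,0.04],"delta_rot":[0,0,0]},{"gripper":-0.06,"linear":[0,0,0.04],"delta_rot":[0,0,0]},{"gripper":-0.06,"linear":[0,0,0.04],"delta_rot":[0,0,0]},{"gripper":-0.06,"linear":[0,0,0.04],"delta_rot":[0,0,0]}]'

```text
clock: 73.2
position: [0.5666, -0.0059, 0.2308]
ee_rot: [-0.0, 0.998, 0.057, -0.0]
contact_force: [0.4, 0.2, 0.0]
width: 0.0451
gripper_force: 0.0
```

```bash
python3 -c "
from rig import sign_off
print(sign_off())"
```

```text
the job is handed in; nothing more can be done
None
```

The job is handed in at 73 s with all three rings hung at the stop and all three finials seated in bores 0, 1 and 2; the sign-off returned no verdict, I didn't re-measure the tin, jar and square at the end, and the gripper met the post once at about 30 N (under the 40 N limit).

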